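# Hang the plate scraper on the snap hook

### The job

Take the blue-handled plate scraper off the drain rack and hang it by its steel ring on the sprung snap hook: thread the ring over the hook's nose, press the ring itself down against the brass gate until it passes inside and the gate snaps shut behind it, then let go so that the scraper hangs still. The hook rides on a sprung carriage: press gently enough never to drive it down to its stop, keep the gripper off the hook and its stand, and leave everything else where it is.

Things in the scene. Friction and masses are not known exactly. Their poses are not given: they have to be found in the camera images.
- scraper: Plate scraper, 0.11 kg: blue handle 90 mm long (x -45 to 45 mm), 16 mm wide and high; rigid white blade 80 mm wide, 12 mm thick, x -95 to -55 mm; steel ring (the eye) at the other end. Origin under the handle's middle; x along the handle to the eye, z up as it lies, ring level. Lies in either of the rack's two places, 130 mm apart, eye away from the robot, yaw within 0.4 rad.
- grip (a point): Middle of the scraper's handle, 8 mm above its underside: a good place to grip across its 16 mm width (40 mm above the table as it lies).
- eye (a point): Centre of the scraper's steel ring, 72 mm from grip along the scraper's +x. Ring of 5 mm round wire, 20 mm clear inside, 30 mm outside.
- drain_rack: Fixed drain rack, 170 by 250 mm: 6 mm grey base plate, two 12 mm wide steel cross bars, tops 32 mm above the table, at 34 and -70 mm along its x; the space between them, under the handle's middle, is free. Origin on the table below the mid-handles. Axes as the scraper's.
- hook_stand: Fixed stand with the snap hook: dark base plate 150 by 190 by 12 mm; steel post 22 by 30 mm, 359 mm high, centred at x 30, y 78 mm, beside the hook; rubber backrest 60 mm wide, 122 mm high, its face at x 14 mm, to steady the hung blade. Origin on the table, straight below the hook's bowl. x points from the hook's nose (nearer the robot) to its spine, yaw within 0.35 rad; z up.
- hook_bowl (a point): Lowest point of the U-shaped steel hook (centre of its 8 mm round bar), 225 mm above the table unloaded. Axes as the stand's. Upright legs at x -18 mm (nose) and +18 mm (spine, on a red carriage arm, x 12 to 34, y -8 to 92, z 66 to 84 mm, leading to the post); 28 mm clear between the legs. A ring hanging in the hook has its centre about 3 to 8 mm below this point.
- hook_nose (a point): Rounded top end of the hook's nose leg (8 mm round bar, upright), 60 mm above and 18 mm before hook_bowl. The ring goes over it from above, lying level with its handle pointing away from the spine.
- hook (a joint): How far the sprung carriage with the hook is pressed down (m): 0 unloaded, stop at 0.065 (keep below 0.062). It begins to give at about 0.7 N and yields 6.7 mm per newton, so the hook sinks 25 to 50 mm before the gate lets the ring in, and springs up by itself when it does.
- gate (a joint): Angle of the brass wire gate (rad): 0 shut, grows as it is pushed down and inward, up to 1.2; springs back. Pivots on the spine 58 mm above hook_bowl, slopes down 30 mm to the nose's inside, 46 mm above hook_bowl. It takes about 3 N to start and 5 to 9 N to let the ring pass its tip, less the closer the ring's inner wire lies to the nose; then the push drops and the ring can go on to the bowl.
- spatula: Bystander: green-handled spatula with a steel blade and no ring, same handle, lying in the drain rack's other place.
- bowl: Bystander: white bowl, 120 mm across, 50 mm high.
- tumbler: Bystander: glass tumbler, 68 mm across, 100 mm high.
- mug: Bystander: white mug, 80 mm across, 85 mm high.
- jar: Bystander: white jar with blue cap, 60 mm across, 90 mm high.
- spoon: Bystander: steel spoon, 180 mm long, lying on the table.
Not all that is in view belongs to the job. Leave any orange or turquoise look-alike of the scraper alone.

How it is judged:
By the outcome, as a careful person would: the job done as asked, in the order asked, and still so for the second after the job is handed in, with the robot touching nothing.
It also fails if it takes over 72 s, if anything falls off the work surface, if the arm or the gripper's body presses on something with over 40 N, if the wrist force passes 120 N, or if a joint passes its speed limit or range.

### The arm

A 6-joint arm with a two-finger parallel gripper is mounted at the origin on the work surface. World frame = base frame: x ahead of the robot, y to its left, z up, the work surface at z = 0. Lengths are in m, angles in rad, forces in N, time in s.
With the tool pointing down it reaches from about 0.25 to 0.775 m from the base axis. Payload 8.9 kg.
Tool frame: the origin (TCP) lies at the very end of the fingers, on their centre line; the grasp point (between the pads) lies 19 mm behind it; z points along the fingers, y is the direction in which the jaws open and shut (so a half turn about z gives the same grasp; the last joint's range is limited). The gripper opens to 85 mm and grips with 20 to 120 N. Pads are 22 mm wide; open, the fingers measure 114 mm over their backs; the gripper's body (76 mm by 85 mm) begins 54 mm behind the grasp point. The pads swing forward as they close: fully open they stand 13 mm farther back than shut.
Start: joints at [-1.412, 0.291, -0.153, 1.127, 0, 1.431], TCP at [0.154, -0.502, 0.231] pointing down, gripper open.
Joint ranges: [-2.52, 2.52], [-0.91, 1.74], [-1.3, 1.37], [-1.96, 2.02], [-1.52, 1.47], [-3.14, 3.14]. Speed limits (rad/s): [2.22, 2.22, 2.79, 3.14, 3.14, 3.14].

### API

Orientations are given as a unit quaternion [x, y, z, w].
In Python, from cell import arm, imaging gives the robot as it stands.
- The arm moves only by the shell command python3 -m handwheel 'ROWS'. ROWS is JSON, a list of rows, each an object with "travel": the shift along the tool's x, y, z scaled (see below), a list of three; "angular": the turn, a rotation vector about the tool's x, y, z scaled (see below), a list of three; "jaw": the opening, from 0 (shut) to 1 (fully open). A call has 1 to 12 rows; each row shifts and turns the commanded pose from where the row before left it, along the tool's axes as they then stand; what a row does not reach is not made up. The controller multiplies each number of a shift by 500 mm and each number of a turn by pi rad. A row lasts 1/8 s, in which the tool goes at most 62.5 mm and 10.7 degrees, less where a joint would pass 70% of its speed; a pose out of reach is approached as far as the arm can. A call with a number of a shift or a turn outside -1 to 1 is refused whole. A call with a gripper value outside its range is refused whole. The fingers move at their own pace and stop on an object; the grip force is fixed at half the most. Time passes only in rows, so rows that do not move let the fingers close. It gives the time, the measured TCP pose, the force and the opening at its end, in the units of the state.
- arm.read_state(): the state, without advancing time (a new reading comes with each control period).
- imaging.grab_frame(name): name is "side" or "top" or "wrist"; returns the picture (384x512x3 uint8, red, green, blue); there is no depth.
- imaging.camera_model(name): a dict with "intrinsics" (3x3 intrinsics, pixels), "eye" and "attitude" of the camera in the world; the wrist camera has in their place "mount" (4x4, takes a point from camera to tool coordinates, whose origin is the TCP and whose axes are the flange's). Camera axes: x right, y up, looking along -z (the intrinsics and any distortion apply to the point x, -y, -z); pixel columns grow to the right and rows downward; lengths in m; the calibration is good to about 2 mm. The wrist camera is an equidistant fisheye: a pixel r from the principal point sees the ray r / f radians off the axis. A picture is of the moment at which its call begins: read the wrist's pose just before it. camera_model takes no time and is no camera call.
- arm.job_done(): hands the job in, once; it reports no verdict.
The state is a dict: "t": time; "joints": joint angles; "qvel": joint speeds; "joint_torque": joint torques, N m; "position": TCP position; "eef_rot": TCP orientation; "ft_force": force on the tool from outside, world axes, zero at the start; "ft_torque": the same for the moment, N m; "width": finger opening in m.
Only numpy, scipy, OpenCV 4.12 (cv2) and the standard library are available. Lean on these libraries where they do the work, as an engineer would, in place of code of your own. Each camera call takes 0.05 s, during which the arm holds its last target.

## Working session

There is one attempt and no reset: what is moved stays moved. The work goes in short steps, Python scripts to look and compute and a shell command to move; the robot and the scene stay as the last step left them, time stands still between calls to the robot, and variables do not carry over. Pictures are saved under pics/ and viewed, and the job is handed in when it is done.

```bash
mkdir -p pics; ls; python3 - <<'E'
from cell import arm, imaging
import cv2
s=arm.read_state(); print({k:s[k] for k in ('t','position','eef_rot','ft_force','width')})
for n in ('side','top','wrist'):
    m=imaging.camera_model(n); print(n,m)
    cv2.imwrite(f'pics/{n}0.png',cv2.cvtColor(imaging.grab_frame(n),cv2.COLOR_RGB2BGR))
E
```

```text
pics
{'t': 0.0, 'position': array([ 0.153988  , -0.50144877,  0.23071166]), 'eef_rot': array([ 9.88929688e-01,  1.48383340e-01, -9.54836738e-06, -6.75288880e-04]), 'ft_force': array([-0.43919016, -0.68263296, -0.25408257]), 'width': 0.08552229091086143}
side {'intrinsics': array([[439.96704101,   0.        , 251.23202501],
       [  0.        , 439.96704101, 189.28386549],
       [  0.        ,   0.        ,   1.        ]]), 'eye': array([ 0.28676321, -1.12798724,  1.28572837]), 'attitude': array([ 0.38517263, -0.02241659, -0.07923503,  0.9191634 ])}
top {'intrinsics': array([[393.34834982,   0.        , 252.13331486],
       [  0.        , 393.34834982, 189.53395424],
       [  0.        ,   0.        ,   1.        ]]), 'eye': array([ 0.25569638, -0.0509797 ,  1.64427389]), 'attitude': array([-0.04813884,  0.04054322,  0.70862626, -0.70277146])}
wrist {'intrinsics': array([[297.31863964,   0.        , 255.98353962],
       [  0.        , 297.31863964, 197.34990432],
       [  0.        ,   0.        ,   1.        ]]), 'mount': array([[-7.79763120e-04,  9.50703309e-01,  3.10100968e-01,
         7.93235134e-02],
       [ 9.99998832e-01,  3.33614354e-04,  1.49175265e-03,
        -7.21586882e-05],
       [ 1.31476004e-03,  3.10101769e-01, -9.50702458e-01,
        -1.42030487e-01],
       [ 0.00000000e+00,  0.00000000e+00,  0.00000000e+00,
         1.00000000e+00]])}
```

View pics/side0.png

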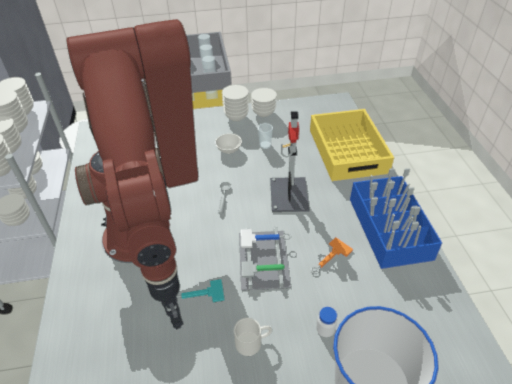

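View pics/top0.png

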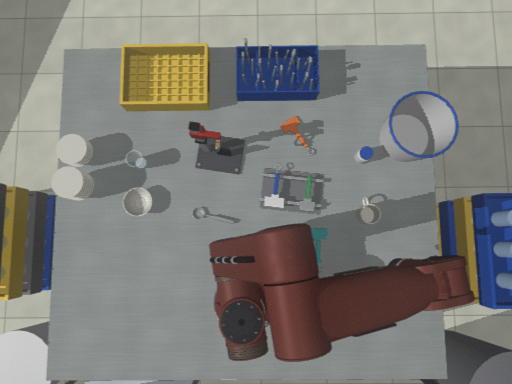

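View pics/wrist0.png

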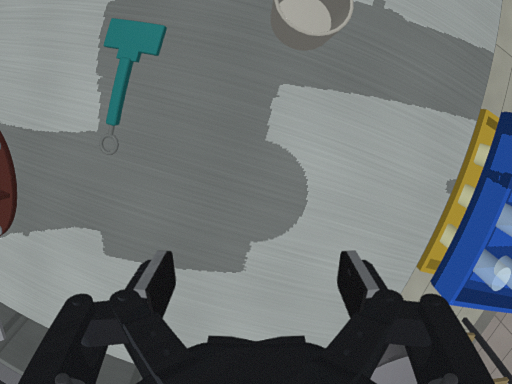

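Possible scrapers, by top-view pixel: the blue-handled one in the rack (276,185), the green spatula (309,190), an orange look-alike (293,128) and a turquoise one (320,243). By the description I choose the blue one, and I'll check it in close crops.

```bash
python3 - <<'E'
import cv2
a=cv2.imread('pics/top0.png'); b=cv2.imread('pics/side0.png')
cv2.imwrite('pics/tc1.png',cv2.resize(a[150:220,250:335],None,fx=8,fy=8,interpolation=cv2.INTER_CUBIC))
cv2.imwrite('pics/tc2.png',cv2.resize(a[110:180,180:260],None,fx=8,fy=8,interpolation=cv2.INTER_CUBIC))
cv2.imwrite('pics/sc1.png',cv2.resize(b[220:290,230:310],None,fx=8,fy=8,interpolation=cv2.INTER_CUBIC))
cv2.imwrite('pics/sc2.png',cv2.resize(b[105:215,260:320],None,fx=5,fy=5,interpolation=cv2.INTER_CUBIC))
E
```

```text
(no output)
```

View pics/tc1.png

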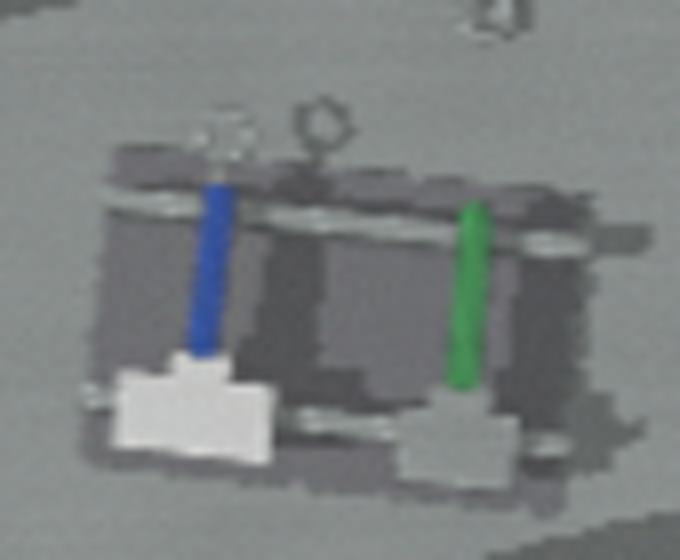

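View pics/tc2.png

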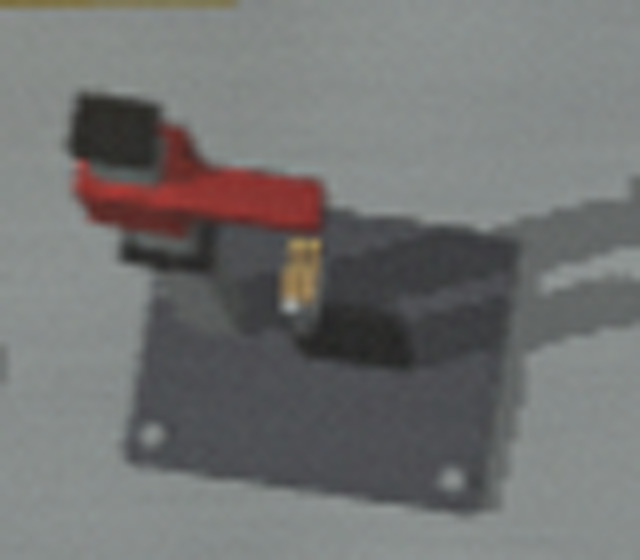

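View pics/sc1.png

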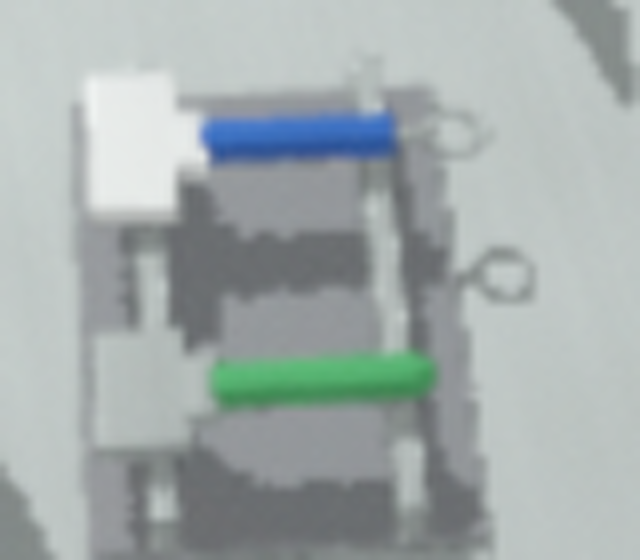

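View pics/sc2.png

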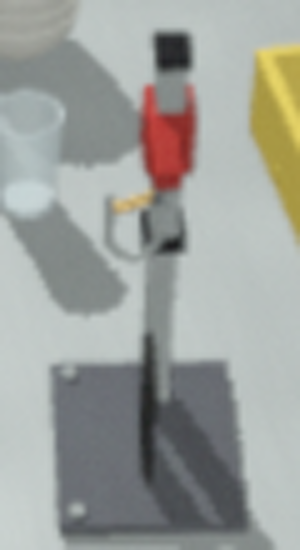

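The crops show the blue handle with a white blade and steel ring at the eye end, pointing away from the robot. The green one has no ring. Next I triangulate.

```bash
cat > h.py <<'E'
import numpy as np, cv2
from scipy.spatial.transform import Rotation as R
from cell import arm, imaging
def ray(n,u,v,s=None):
    m=imaging.camera_model(n);K=m['intrinsics']
    x=(u-K[0,2])/K[0,0];y=(v-K[1,2])/K[1,1]
    if n!='wrist':
        d=np.array([x,-y,-1.]);Rm=R.from_quat(m['attitude']).as_matrix();return m['eye'],Rm@d/np.linalg.norm(d)
    r=np.hypot(x,y);d=np.array([np.sin(r)*x/r,-np.sin(r)*y/r,-np.cos(r)]) if r>0 else np.array([0,0,-1.])
    T=m['mount'];Rt=R.from_quat(s['eef_rot']).as_matrix()
    return s['position']+Rt@T[:3,3],Rt@T[:3,:3]@d
def atz(n,u,v,z,s=None):
    o,d=ray(n,u,v,s);return o+d*(z-o[2])/d[2]
def tri(rs):
    A=0;b=0
    for o,d in rs:
        P=np.eye(3)-np.outer(d,d);A=A+P;b=b+P@o
    p=np.linalg.solve(A,b);return p,[np.linalg.norm((np.eye(3)-np.outer(d,d))@(p-o)) for o,d in rs]
def proj(n,p,s=None):
    m=imaging.camera_model(n);K=m['intrinsics']
    if n!='wrist':
        c=R.from_quat(m['attitude']).as_matrix().T@(np.asarray(p)-m['eye']);c=np.array([c[0],-c[1],-c[2]]);q=K@c;return q[:2]/q[2]
    T=m['mount'];Rt=R.from_quat(s['eef_rot']).as_matrix()
    c=T[:3,:3].T@(Rt.T@(np.asarray(p)-s['position'])-T[:3,3]);c=np.array([c[0],-c[1],-c[2]])
    h=np.hypot(c[0],c[1]);th=np.arctan2(h,c[2]);return K[:2,2]+K[0,0]*th*c[:2]/h
def grab(n,f,crop=None,k=1):
    s=arm.read_state();im=cv2.cvtColor(imaging.grab_frame(n),cv2.COLOR_RGB2BGR);cv2.imwrite('pics/raw_'+f,im)
    if crop: u0,v0,u1,v1=crop; im=cv2.resize(im[v0:v1,u0:u1],None,fx=k,fy=k,interpolation=cv2.INTER_CUBIC)
    cv2.imwrite('pics/'+f,im);return s
E
python3 - <<'E'
from h import *
np.set_printoptions(precision=4,suppress=True)
off=-.5+.5/8
T=lambda x,y:(250+x/8+off,150+y/8+off); S=lambda x,y:(230+x/8+off,220+y/8+off)
a=atz('top',*T(219,185),.048);b=atz('top',*T(202,356),.048);print('top handle',a,b,np.linalg.norm(a-b),(a+b)/2,np.arctan2(*(a-b)[1::-1]))
a=atz('side',*S(395,131),.040);b=atz('side',*S(205,140),.040);print('side',a,b,np.linalg.norm(a-b),(a+b)/2,np.arctan2(*(a-b)[1::-1]))
print('eye side',atz('side',*S(460,132),.04),'eye top',atz('top',*T(228,132),.04))
# rack bars ends top
a=atz('top',*T(100,200),.032);b=atz('top',*T(590,243),.032);print('bar',a,b,np.arctan2(*(a-b)[1::-1])-np.pi/2)
o=-.4
N=tri([ray('top',180+291/8+off,110+303/8+off),ray('side',260+108/5+o,105+195/5+o)]);print('nose',N)
print(atz('top',180+291/8+off,110+303/8+off,.283))
C=[atz('top',180+x/8+off,110+y/8+off,.012) for x,y in((130,462),(492,512),(520,235))];print(C,np.linalg.norm(C[0]-C[1]),np.linalg.norm(C[1]-C[2]))
d=C[2]-C[1];print(np.arctan2(d[1],d[0])); d=C[0]-C[1];print(np.arctan2(d[1],d[0])-np.pi/2)
for z in(.221,): print('bowl',atz('side',260+132/5+o,105+258/5+o,z))
E
```

```text
top handle [ 0.526 -0.137  0.048] [ 0.4377 -0.127   0.048 ] 0.08889801287037531 [ 0.4819 -0.132   0.048 ] -0.11314031910059678
side [ 0.5278 -0.1349  0.04  ] [ 0.442  -0.1246  0.04  ] 0.08644143519221012 [ 0.4849 -0.1297  0.04  ] -0.11915183805768124
eye side [ 0.5567 -0.1407  0.04  ] eye top [ 0.5551 -0.1426  0.04  ]
bar [ 0.5214 -0.0761  0.032 ] [ 0.4965 -0.3291  0.032 ] -0.09811834695716826
nose (array([0.5782, 0.09  , 0.2834]), [np.float64(0.0005246093509463904), np.float64(0.0005246093509463615)])
[0.5788 0.09   0.283 ]
[array([0.5584, 0.2028, 0.012 ]), array([0.5298, 0.0119, 0.012 ]), array([ 0.6789, -0.0036,  0.012 ])] 0.1930194988138856 0.1498448717965016
-0.10360193196366535
-0.1483466993305913
bowl [0.5976 0.0894 0.221 ]
```

Scraper: grip is about (0.483, -0.131, 0.040) with yaw about -0.115. The two views agree to about 2 mm, and the handle measures 88 mm against 90 mm given. The hook nose is at about (0.578, 0.090, 0.283), against 0.285 expected, with stand yaw about -0.12. Next I work out the approach.

```bash
cat >> h.py <<'E'
def down(yaw): # tool down, x axis at yaw
    x=np.array([np.cos(yaw),np.sin(yaw),0]);z=np.array([0,0,-1.]);return R.from_matrix(np.column_stack([x,np.cross(z,x),z]))
def plan(p,Rt,s=None):
    s=s or arm.read_state();R0=R.from_quat(s['eef_rot']);rv=(R0.inv()*Rt).as_rotvec()
    tr=Rt.inv().apply(np.asarray(p)-s['position']);tr0=R0.inv().apply(np.asarray(p)-s['position'])
    print('turn(units pi)',np.round(rv/np.pi,4),'| then travel(units .5m) new axes',np.round(tr/.5,4),'old axes',np.round(tr0/.5,4))
E
python3 - <<'E'
from h import *
y=-.115;g=np.array([.483,-.131,.04])+.008*np.array([np.cos(y),np.sin(y),0]);print(g)
plan([g[0],g[1],.20],down(y))
E
```

```text
[ 0.49094716 -0.13191797  0.04      ]
turn(units pi) [-0.0003  0.      0.1314] | then travel(units .5m) new axes [ 0.5846 -0.8118  0.0618] old axes [ 0.8612 -0.509   0.0623]
```

```bash
python3 -m handwheel '[{"travel":[0,0,0],"angular":[0,0,0.0438],"jaw":1},{"travel":[0,0,0],"angular":[0,0,0.0438],"jaw":1},{"travel":[0,0,0],"angular":[0,0,0.0438],"jaw":1},{"travel":[0.065,-0.0902,0.0069],"angular":[0,0,0],"jaw":1},{"travel":[0.065,-0.0902,0.0069],"angular":[0,0,0],"jaw":1},{"travel":[0.065,-0.0902,0.0069],"angular":[0,0,0],"jaw":1},{"travel":[0.065,-0.0902,0.0069],"angular":[0,0,0],"jaw":1},{"travel":[0.065,-0.0902,0.0069],"angular":[0,0,0],"jaw":1},{"travel":[0.065,-0.0902,0.0069],"angular":[0,0,0],"jaw":1},{"travel":[0.065,-0.0902,0.0069],"angular":[0,0,0],"jaw":1},{"travel":[0.065,-0.0902,0.0069],"angular":[0,0,0],"jaw":1},{"travel":[0.065,-0.0902,0.0069],"angular":[0,0,0],"jaw":1}]'
python3 - <<'E'
from h import *
y=-.115
s=grab('wrist','w1.png');plan([.491,-.132,.20],down(y)); print(s['t'])
for x in(-45,-95,0,45,72): print(x,proj('wrist',np.array([.483,-.131,.048])+x*.001*np.array([np.cos(y),np.sin(y),0]),s))
E
```

```text
t: 1.65
position: [0.4922, -0.1306, 0.2001]
eef_rot: [0.998, -0.057, 0.0, 0.0]
ft_force: [-0.7, -0.9, 0.8]
width: 0.0856
turn(units pi) [-0.0009 -0.0006  0.001 ] | then travel(units .5m) new axes [-0.0077  0.0124 -0.0007] old axes [-0.0077  0.0124 -0.0008]
1.65
-45 [257.66282935 230.07310712]
-95 [257.59058526 269.24442737]
0 [257.71566632 190.28119346]
45 [257.74970546 147.0321405 ]
72 [257.75849799 120.03610761]
```

View pics/w1.png

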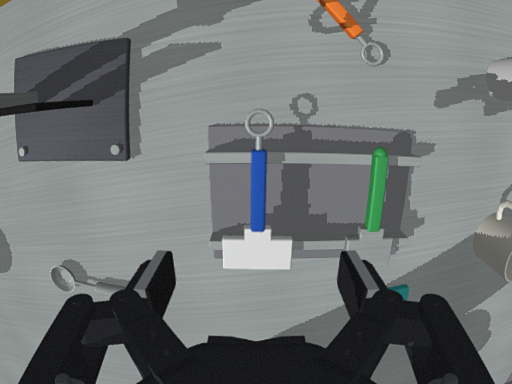

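```bash
python3 - <<'E'
from h import *
s=arm.read_state()
a=atz('wrist',259,151,.048,s);b=atz('wrist',258,230.5,.048,s);e=atz('wrist',259.3,123,.04,s);print(a,b,(a+b)/2,np.arctan2(*(a-b)[1::-1]),np.linalg.norm(a-b),e,s['position'])
y=-.118;g=(a+b)/2*.5+.5*np.array([.483,-.131,.04]);print(g)
g=g+.008*np.array([np.cos(y),np.sin(y),0]);plan([g[0],g[1],.021],down(y),s)
E
```

```text
[ 0.5272914  -0.13209479  0.048     ] [ 0.44162177 -0.12158011  0.048     ] [ 0.48445659 -0.12683745  0.048     ] -0.12212441980311042 0.08631247826824313 [ 0.55460759 -0.13548667  0.04      ] [ 0.49553479 -0.12628313  0.19964571]
[ 0.48372829 -0.12891873  0.044     ]
turn(units pi) [-0.0009 -0.0006  0.002 ] | then travel(units .5m) new axes [-0.0068  0.008   0.3573] old axes [-0.0075  0.0089  0.3573]
```

```bash
python3 - <<'E'
from h import *
s=arm.read_state();print(s['t'],s['position'])
grab('wrist','w2.png',(200,90,320,290),3)
s=arm.read_state();print(s['t'],s['position'])
E
```

```text
1.7 [ 0.49553479 -0.12628313  0.19964571]
1.75 [ 0.49356657 -0.1285201   0.19963132]
```

View pics/w2.png

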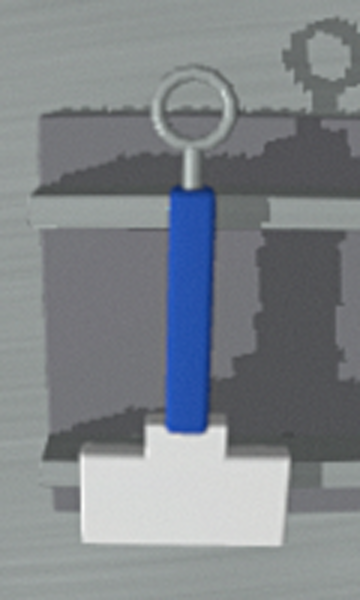

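```bash
python3 - <<'E'
from h import *
s=arm.read_state();s2=dict(s);s2['position']=np.array([.49553479,-.12628313,.19964571])
a=atz('wrist',263.7,152.3,.048,s2);b=atz('wrist',262,233.3,.048,s2);e=atz('wrist',264.5,126.5,.04,s2);print(a,b,(a+b)/2,np.arctan2(*(a-b)[1::-1]),np.linalg.norm(a-b),e,s['position'])
y=-.12;g=(a+b)/2
g=g*.5+.5*np.array([.483,-.131,.04]);print(g);g=g+.008*np.array([np.cos(y),np.sin(y),0]);plan([g[0],g[1],.021],down(y),s)
E
```

```text
[ 0.52523887 -0.13674227  0.048     ] [ 0.43751051 -0.12580963  0.048     ] [ 0.48137469 -0.13127595  0.048     ] -0.12398003365227221 0.08840694551773776 [ 0.55025345 -0.14040365  0.04      ] [ 0.49356657 -0.1285201   0.19963132]
[ 0.48218734 -0.13113798  0.044     ]
turn(units pi) [-0.0004 -0.0001  0.0031] | then travel(units .5m) new axes [-0.006   0.0079  0.3573] old axes [-0.0061  0.0083  0.3573]
```

```bash
python3 -m handwheel '[{"travel":[-0.0015,0,0],"angular":[0,0,0.002],"jaw":1},{"travel":[0,0,0.08],"angular":[0,0,0],"jaw":1},{"travel":[0,0,0.08],"angular":[0,0,0],"jaw":1},{"travel":[0,0,0.06],"angular":[0,0,0],"jaw":1},{"travel":[0,0,0.04],"angular":[0,0,0],"jaw":1},{"travel":[0,0,0],"angular":[0,0,0],"jaw":1},{"travel":[0,0,0],"angular":[0,0,0],"jaw":1},{"travel":[0,0,0],"angular":[0,0,0],"jaw":1}]'
python3 - <<'E'
from h import *
s=grab('wrist','w3.png');plan([.4901,-.1321,.021],down(-.12),s);print(s['position'])
E
```

```text
t: 2.75
position: [0.491, -0.1328, 0.0713]
eef_rot: [0.998, -0.061, 0.001, 0.0]
ft_force: [-0.8, -0.2, 0.0]
width: 0.0851
turn(units pi) [ 0.0002 -0.0005 -0.0006] | then travel(units .5m) new axes [-0.0019 -0.0011  0.1006] old axes [-0.0021 -0.0011  0.1006]
[ 0.49099563 -0.13275565  0.07131029]
```

View pics/w3.png

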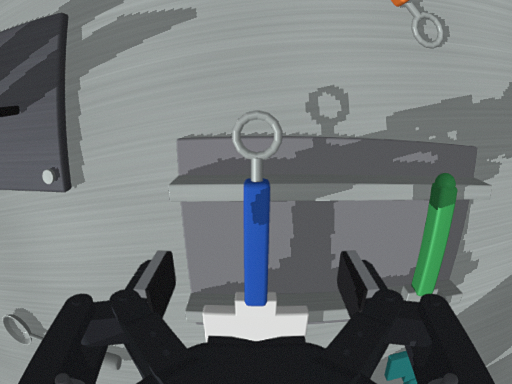

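The handle is centred between the fingers (column 257) and lined up with them. I'll go down and grip.

```bash
python3 -m handwheel '[{"travel":[-0.001,0,0.035],"angular":[0,0,0],"jaw":1},{"travel":[0,0,0.035],"angular":[0,0,0],"jaw":1},{"travel":[0,0,0.02],"angular":[0,0,0],"jaw":1},{"travel":[0,0,0.01],"angular":[0,0,0],"jaw":1},{"travel":[0,0,0],"angular":[0,0,0],"jaw":1},{"travel":[0,0,0],"angular":[0,0,0],"jaw":0},{"travel":[0,0,0],"angular":[0,0,0],"jaw":0},{"travel":[0,0,0],"angular":[0,0,0],"jaw":0},{"travel":[0,0,0],"angular":[0,0,0],"jaw":0},{"travel":[0,0,0],"angular":[0,0,0],"jaw":0},{"travel":[0,0,0],"angular":[0,0,0],"jaw":0},{"travel":[0,0,0],"angular":[0,0,0],"jaw":0}]'
python3 - <<'E'
from h import *
s=grab('wrist','w4.png');print(s['t'],s['position'],s['width'],s['ft_force'])
E
```

```text
t: 4.3
position: [0.4901, -0.1321, 0.0205]
eef_rot: [0.998, -0.061, 0.0, 0.0]
ft_force: [-1.5, 1.1, 6.4]
width: 0.015
4.3 [ 0.49005969 -0.13211444  0.02052825] 0.014985936721243766 [-1.45511154  1.0993574   6.38113869]
```

View pics/w4.png

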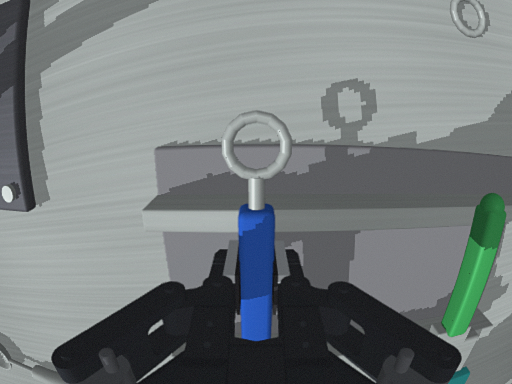

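Gripped at 15 mm width. I'll lift and move to a position short of the hook nose.

```bash
python3 -m handwheel '[{"travel":[0,0,-0.03],"angular":[0,0,0],"jaw":0},{"travel":[0,0,-0.07],"angular":[0,0,0],"jaw":0},{"travel":[0,0,-0.1],"angular":[0,0,0],"jaw":0},{"travel":[0,0,-0.1],"angular":[0,0,0],"jaw":0},{"travel":[0,0,-0.1],"angular":[0,0,0],"jaw":0},{"travel":[0,0,-0.08],"angular":[0,0,0],"jaw":0},{"travel":[0,0,-0.06],"angular":[0,0,0],"jaw":0}]'
python3 -m handwheel '[{"travel":[-0.016,-0.077,0],"angular":[0,0,0],"jaw":0},{"travel":[-0.016,-0.077,0],"angular":[0,0,0],"jaw":0},{"travel":[-0.016,-0.077,0],"angular":[0,0,0],"jaw":0},{"travel":[-0.016,-0.077,0],"angular":[0,0,0],"jaw":0},{"travel":[-0.016,-0.077,0],"angular":[0,0,0],"jaw":0},{"travel":[-0.016,-0.077,0],"angular":[0,0,0],"jaw":0},{"travel":[0,0,0],"angular":[0,0,0],"jaw":0},{"travel":[0,0,0],"angular":[0,0,0],"jaw":0},{"travel":[0,0,0],"angular":[0,0,0],"jaw":0},{"travel":[0,0,0],"angular":[0,0,0],"jaw":0}]'
python3 - <<'E'
from h import *
s=grab('wrist','w5.png');print(s['t'],s['position'],s['width'],s['ft_force'],s['eef_rot'])
print(proj('wrist',[.5785,.09,.285],s))
grab('side','s5.png',(240,90,340,220),4);grab('top','t5.png',(180,100,300,200),5)
E
```

```text
t: 5.22
position: [0.49, -0.1321, 0.293]
eef_rot: [0.998, -0.061, 0.001, 0.0]
ft_force: [1.3, 0.4, -1.9]
width: 0.0149
t: 6.48
position: [0.4651, 0.0566, 0.2912]
eef_rot: [0.999, -0.031, 0.0, -0.02]
ft_force: [0.4, -0.3, -1.4]
width: 0.0149
6.475 [0.46514136 0.05656442 0.29120085] 0.014936456327796877 [ 0.40647876 -0.25713493 -1.42576933] [ 9.99325277e-01 -3.09651417e-02  3.34679286e-04 -1.97493972e-02]
[176.51964754  44.95047545]
```

View pics/w5.png

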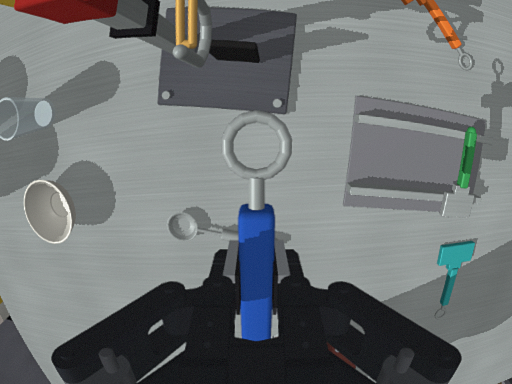

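View pics/s5.png

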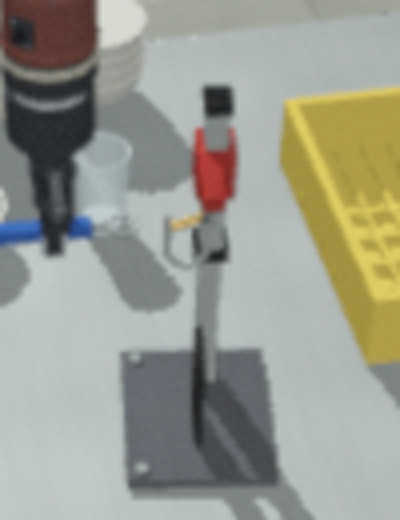

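View pics/t5.png

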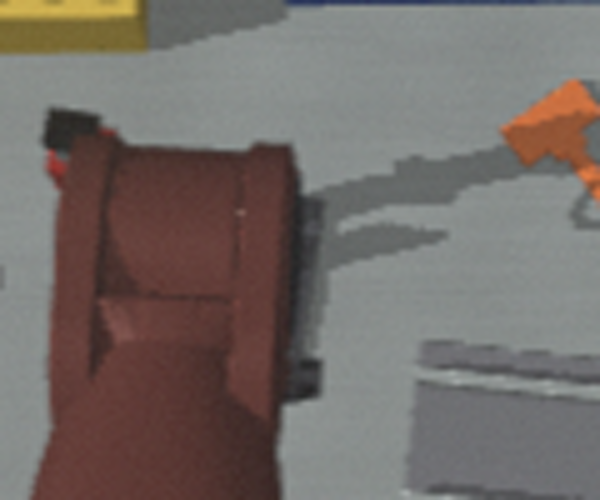

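```bash
python3 - <<'E'
from h import *
s=arm.read_state();print(s['t'],s['position'],s['joints'],s['eef_rot'],R.from_quat(s['eef_rot']).as_matrix())
plan([.4703,.103,.29],down(-.12),s)
s0=dict(s);
e=ray('wrist',257,146,s)
# ring centre in tool frame assuming z_tool=-.019
Rt=R.from_quat(s['eef_rot']);o=Rt.inv().apply(e[0]-s['position']);d=Rt.inv().apply(e[1]);print('eye tool',o+d*(-.019-o[2])/d[2])
u=ray('wrist',223,146,s),ray('wrist',291,146,s)
for r in u:
  o=Rt.inv().apply(r[0]-s['position']);d=Rt.inv().apply(r[1]);print('edges',o+d*(-.019-o[2])/d[2])
E
```

```text
6.625 [0.46505408 0.0568248  0.2912347 ] [-0.06242481  0.15098016 -0.17692748  1.24348263  0.0395973   3.14062158] [ 9.99331848e-01 -3.07218853e-02  3.30663520e-04 -1.97968232e-02] [[ 9.98112113e-01 -6.13896247e-02  1.87727664e-03]
 [-6.14158090e-02 -9.97328503e-01  3.95468746e-02]
 [-5.55506290e-04 -3.95875090e-02 -9.99215953e-01]]
turn(units pi) [-0.0126  0.0005  0.0186] | then travel(units .5m) new axes [-0.0006 -0.0929  0.0025] old axes [ 0.0048 -0.0927  0.0061]
eye tool [ 0.06159391  0.00028134 -0.019     ]
edges [ 0.06169179 -0.0139184  -0.019     ]
edges [ 0.06168495  0.01448815 -0.019     ]
```

The last joint reached its range limit at 3.14, so the tool couldn't keep its yaw. A tool yaw of about +0.06 instead of -0.12 keeps joint 6 in range, and a 10° skew doesn't matter to a round ring. Next I look at the nose in the wrist picture.

```bash
python3 - <<'E'
import cv2
b=cv2.imread('pics/raw_w5.png')
cv2.imwrite('pics/w5c.png',cv2.resize(b[0:110,110:310],None,fx=4,fy=4,interpolation=cv2.INTER_CUBIC))
E
```

```text
(no output)
```

View pics/w5c.png

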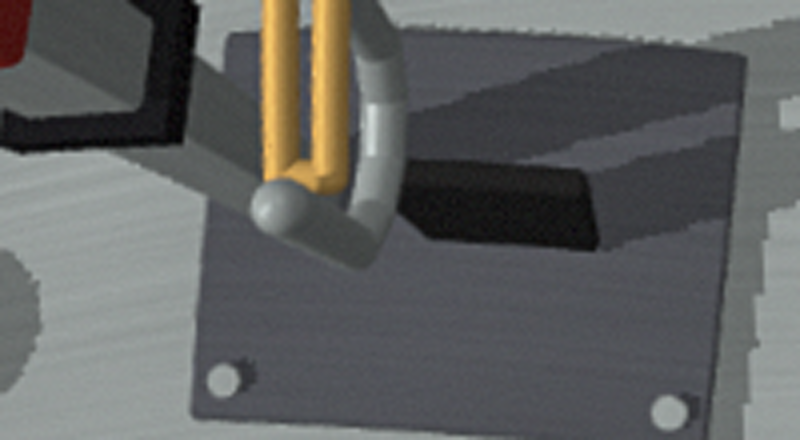

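```bash
python3 - <<'E'
from h import *
s=arm.read_state()
p=atz('wrist',179.9,51.6,.281,s);print(p)
N=tri([ray('wrist',179.9,51.6,s),ray('side',260+108/5-.4,105+196/5-.4),ray('top',180+291/8-.44,110+303/8-.44)]);print(N)
# base plate edges yaw: screws
a=atz('wrist',110+225/4,380/4,.013,s);b=atz('wrist',110+669/4,412/4,.013,s);d=a-b;print(a,b,np.arctan2(d[1],d[0])-np.pi/2)
a=atz('wrist',110+195/4,415/4,.012,s);b=atz('wrist',110+225/4,35/4,.012,s);d=b-a;print(np.arctan2(d[1],d[0]),np.linalg.norm(d))
# brass sides: left wire, at z: near (283,180), far(280,5)
Rs=R.from_quat(s['eef_rot']).as_matrix()
n=N[0][:2];y=.06;ys=-.12
u=np.array([np.cos(y),np.sin(y)]);us=np.array([np.cos(ys),np.sin(ys)])
for back in(.050,.003):
  e=n-back*us;t=e-.0625*u;print(back,e,t);plan([t[0],t[1],.291],down(y),s)
E
```

```text
[0.57540462 0.08989389 0.281     ]
(array([0.57724627, 0.08979089, 0.28250166]), [np.float64(0.0021168242577853913), np.float64(0.00042967959776132143), np.float64(0.0016986956172345806)])
[0.56946893 0.19202932 0.013     ] [0.54382589 0.03387463 0.013     ] -0.16074017715942124
-0.14242592899342704 0.14542526413653412
0.05 [0.52760584 0.0957765 ] [0.46521831 0.09202875]
turn(units pi) [-0.0126 -0.0006 -0.0387] | then travel(units .5m) new axes [ 0.0045 -0.0703  0.0005] old axes [-0.004  -0.0702  0.0033]
0.003 [0.57426785 0.09015002] [0.51188031 0.08640227]
turn(units pi) [-0.0126 -0.0006 -0.0387] | then travel(units .5m) new axes [ 0.097  -0.0534  0.0005] old axes [ 0.0898 -0.0647  0.003 ]
```

```bash
python3 -m handwheel '[{"travel":[0,0,0],"angular":[-0.0063,-0.0003,-0.0194],"jaw":0},{"travel":[0,0,0],"angular":[-0.0063,-0.0003,-0.0194],"jaw":0},{"travel":[0.0015,-0.0235,0],"angular":[0,0,0],"jaw":0},{"travel":[0.0015,-0.0235,0],"angular":[0,0,0],"jaw":0},{"travel":[0.0015,-0.0235,0],"angular":[0,0,0],"jaw":0},{"travel":[0,0,0],"angular":[0,0,0],"jaw":0},{"travel":[0,0,0],"angular":[0,0,0],"jaw":0},{"travel":[0,0,0],"angular":[0,0,0],"jaw":0},{"travel":[0,0,0],"angular":[0,0,0],"jaw":0}]'
python3 - <<'E'
from h import *
s=grab('wrist','w6.png',(190,10,310,210),3);print(s['t'],s['position'],s['joints'],s['ft_force'])
print(R.from_quat(s['eef_rot']).as_matrix());plan([.4652,.092,.291],down(.06),s)
print(proj('wrist',[.5772,.0898,.2825],s))
E
```

```text
t: 7.75
position: [0.4651, 0.0921, 0.2913]
eef_rot: [1.0, 0.03, 0.0, 0.0]
ft_force: [-0.4, 0.3, -1.6]
width: 0.0149
7.75 [0.46512043 0.09207617 0.29130155] [ 4.10767698e-02  1.65554542e-01 -1.58471131e-01  1.24666451e+00
 -5.46752953e-06  3.12231458e+00] [-0.3506781   0.26388151 -1.56263709]
[[ 9.98179194e-01  6.03182022e-02  1.06278902e-04]
 [ 6.03182026e-02 -9.98179200e-01 -1.10409446e-06]
 [ 1.06018792e-04  7.51263644e-06 -9.99999994e-01]]
turn(units pi) [ 0.     -0.      0.0001] | then travel(units .5m) new axes [0.0001 0.0002 0.0006] old axes [0.0001 0.0002 0.0006]
[274.58480944  40.73585773]
```

View pics/w6.png

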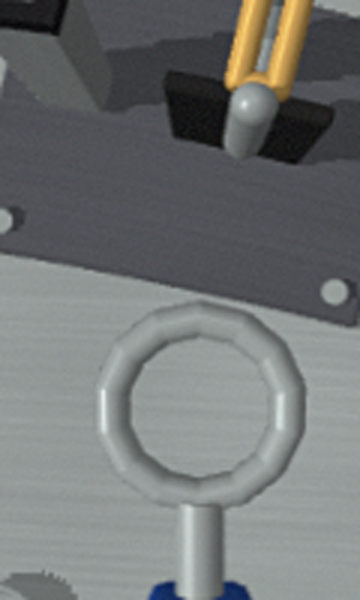

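```bash
python3 - <<'E'
from h import *
s=grab('side','s6.png',(220,125,300,170),10);print(s['position'])
E
```

```text
[0.46512629 0.09209598 0.29131466]
```

View pics/s6.png

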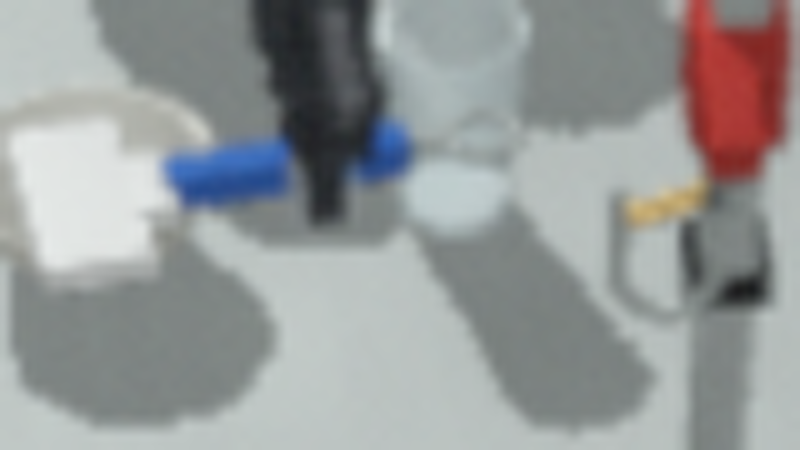

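```bash
python3 - <<'E'
from h import *
np.set_printoptions(precision=4,suppress=True)
s=arm.read_state();Rt=R.from_quat(s['eef_rot'])
for pitch in(0,.05,.1):
  out=[]
  for x in(-.053,.037,.064):
    dx=x; p=s['position']+Rt.apply([x,0,-.019+pitch*x]);q=proj('side',p);out.append(((q+.5-[220,125])*10-.5).round(0))
  print(pitch,*out)
  p=Rt.apply([.0625,0,-.019+pitch*.0625])+s['position'];print(proj('wrist',p,s),proj('wrist',p+Rt.apply([0,.015,0]),s)-proj('wrist',p-Rt.apply([0,.015,0]),s))
print('fingertip',((proj('side',s['position'])+.5-[220,125])*10))
print('nose',((proj('side',[.5772,.0898,.285])+.5-[220,125])*10))
E
```

```text
0 [161. 188.] [408. 148.] [482. 137.]
[256.4514 143.8913] [71.87   -0.0299]
0.05 [160. 182.] [408. 153.] [481. 144.]
[256.4491 142.9029] [70.1515 -0.0293]
0.1 [160. 176.] [408. 157.] [481. 151.]
[256.4469 141.9616] [68.5124 -0.0287]
fingertip [308.5202 206.7297]
nose [615.888 187.786]
```

```bash
python3 - <<'E'
from h import *
np.set_printoptions(precision=4,suppress=True)
s=arm.read_state();Rt=R.from_quat(s['eef_rot'])
def attz(u,v,z):
  r=ray('wrist',u,v,s);o=Rt.inv().apply(r[0]-s['position']);d=Rt.inv().apply(r[1]);return o+d*(z-o[2])/d[2]
e=attz(257.0,144.6,-.018);n=attz(274.3,44.3,s['position'][2]-.281)
print('eye',e,'nose',n,'diff',n-e,'world nose',s['position']+Rt.apply(n))
ns=Rt.inv().apply(np.array([.5785,.09,.283])-s['position']);print('nose from statics in tool',ns)
E
```

```text
eye [ 0.0621  0.0002 -0.018 ] nose [0.1101 0.009  0.0103] diff [0.0481 0.0087 0.0283] world nose [0.5756 0.0898 0.281 ]
nose from statics in tool [0.1131 0.009  0.0083]
```

```bash
python3 -m handwheel '[{"travel":[0.022,0.0044,0],"angular":[0,0,0],"jaw":0},{"travel":[0.022,0.0044,0],"angular":[0,0,0],"jaw":0},{"travel":[0.022,0.0044,0],"angular":[0,0,0],"jaw":0},{"travel":[0.022,0.0042,0],"angular":[0,0,0],"jaw":0},{"travel":[0,0,0],"angular":[0,0,0],"jaw":0},{"travel":[0,0,0],"angular":[0,0,0],"jaw":0},{"travel":[0,0,0],"angular":[0,0,0],"jaw":0},{"travel":[0,0,0],"angular":[0,0,0],"jaw":0}]'
python3 - <<'E'
from h import *
s=grab('wrist','w7.png',(190,90,330,210),5);print(s['t'],s['position'],s['joints'],s['ft_force'])
grab('side','s7.png',(240,110,310,170),10)
E
```

```text
t: 8.85
position: [0.5093, 0.0864, 0.2914]
eef_rot: [1.0, 0.03, 0.0, -0.0]
ft_force: [-0.5, 0.2, -0.9]
width: 0.015
8.85 [0.50932953 0.0863919  0.29143881] [ 2.64139488e-02  2.48680673e-01 -5.23699674e-02  1.26951900e+00
  3.06391027e-05  3.10701941e+00] [-0.49439558  0.19379695 -0.92672761]
```

View pics/w7.png

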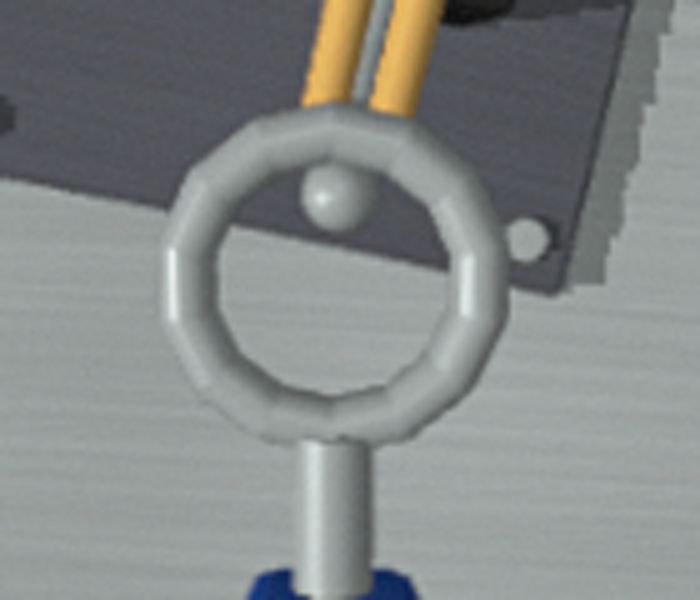

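View pics/s7.png

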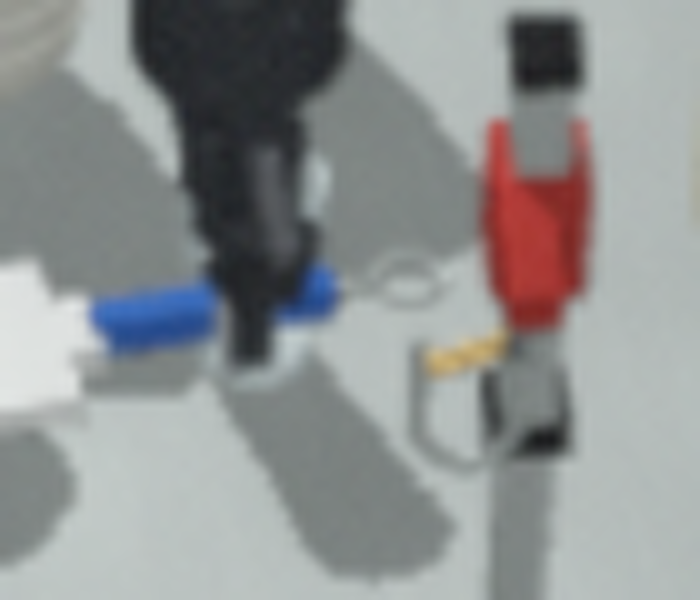

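```bash
python3 - <<'E'
from h import *
np.set_printoptions(precision=4,suppress=True)
s=arm.read_state();Rt=R.from_quat(s['eef_rot']);print(s['position'])
def attz(u,v,z):
  r=ray('wrist',u,v,s);o=Rt.inv().apply(r[0]-s['position']);d=Rt.inv().apply(r[1]);return o+d*(z-o[2])/d[2]
e=attz(256.4,144.6,-.018);n=attz(256.5,128.5,s['position'][2]-.281)
print('eye',e,'nose',n,'diff',n-e,s['position']+Rt.apply(n))
E
```

```text
[0.5094 0.0864 0.2914]
eye [ 0.0621 -0.     -0.018 ] nose [0.0665 0.     0.0104] diff [0.0044 0.0001 0.0284] [0.5757 0.0904 0.281 ]
```

```bash
python3 -m handwheel '[{"travel":[0.005,0,0],"angular":[0,0,0],"jaw":0},{"travel":[0,0,0.015],"angular":[0,0,0],"jaw":0},{"travel":[0,0,0.015],"angular":[0,0,0],"jaw":0},{"travel":[0,0,0.01],"angular":[0,0,0],"jaw":0},{"travel":[0,0,0.01],"angular":[0,0,0],"jaw":0},{"travel":[0,0,0],"angular":[0,0,0],"jaw":0},{"travel":[0,0,0],"angular":[0,0,0],"jaw":0},{"travel":[0,0,0],"angular":[0,0,0],"jaw":0}]'
python3 - <<'E'
from h import *
s=grab('wrist','w8.png',(190,90,330,210),5);print(s['t'],s['position'],s['joints'],s['ft_force'])
grab('side','s8.png',(240,110,310,170),10)
E
```

```text
t: 9.95
position: [0.5122, 0.0865, 0.2665]
eef_rot: [1.0, 0.03, 0.0, -0.0]
ft_force: [-0.7, -0.6, -1.2]
width: 0.0149
9.95 [0.51218413 0.08647232 0.26654078] [ 2.64057312e-02  2.62557266e-01 -9.86880680e-02  1.20901467e+00
  5.90978050e-05  3.10721100e+00] [-0.67967898 -0.57574857 -1.15339307]
```

View pics/w8.png

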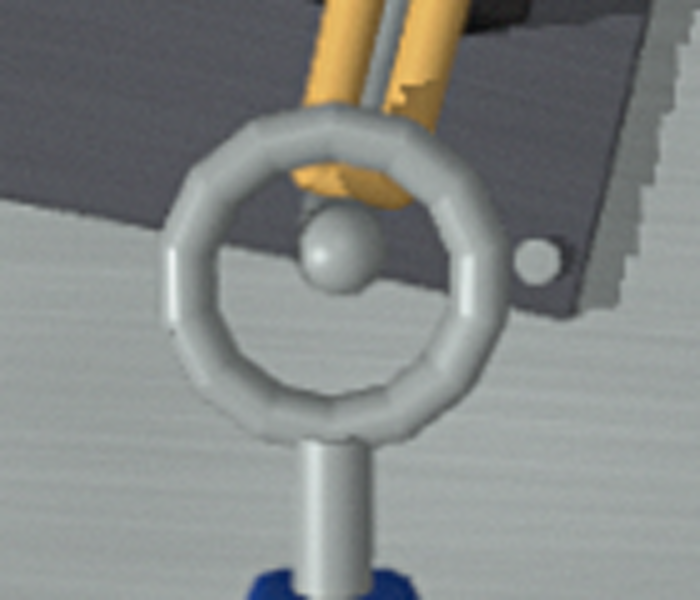

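View pics/s8.png

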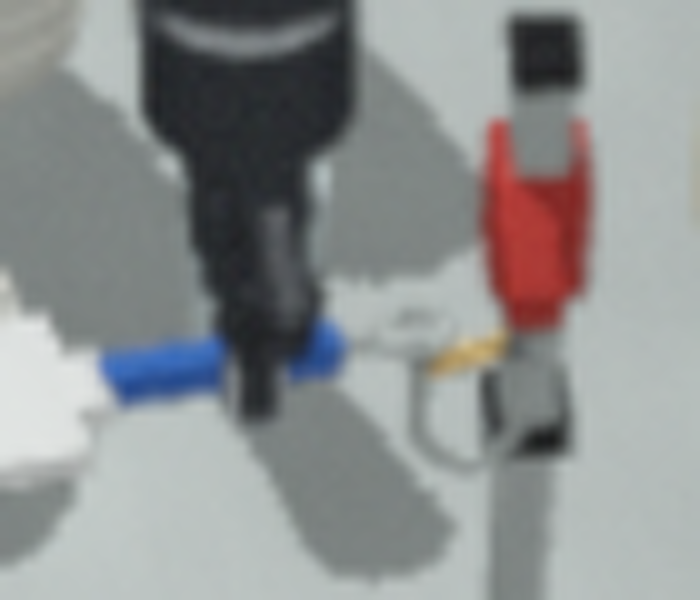

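```bash
python3 -m handwheel '[{"travel":[-0.003,0.001,0],"angular":[0,0,0],"jaw":0},{"travel":[0,0,0.008],"angular":[0,0,0],"jaw":0},{"travel":[0,0,0.006],"angular":[0,0,0],"jaw":0},{"travel":[0,0,0.006],"angular":[0,0,0],"jaw":0},{"travel":[0,0,0.006],"angular":[0,0,0],"jaw":0},{"travel":[0,0,0.006],"angular":[0,0,0],"jaw":0},{"travel":[0,0,0],"angular":[0,0,0],"jaw":0},{"travel":[0,0,0],"angular":[0,0,0],"jaw":0}]'
python3 - <<'E'
from h import *
s=grab('wrist','w9.png',(190,90,330,210),5);print(s['t'],s['position'],s['width'],s['ft_force'],s['ft_torque'])
grab('side','s9.png',(240,110,310,170),10)
E
```

```text
t: 11.05
position: [0.5105, 0.0859, 0.2503]
eef_rot: [1.0, 0.03, 0.0, -0.0]
ft_force: [-0.9, 0.1, 0.1]
width: 0.0148
11.05 [0.51054445 0.08588807 0.25033933] 0.014842132225890913 [-0.89144546  0.13019487  0.05053525] [-0.02029083 -0.0199246  -0.02362703]
```

View pics/w9.png

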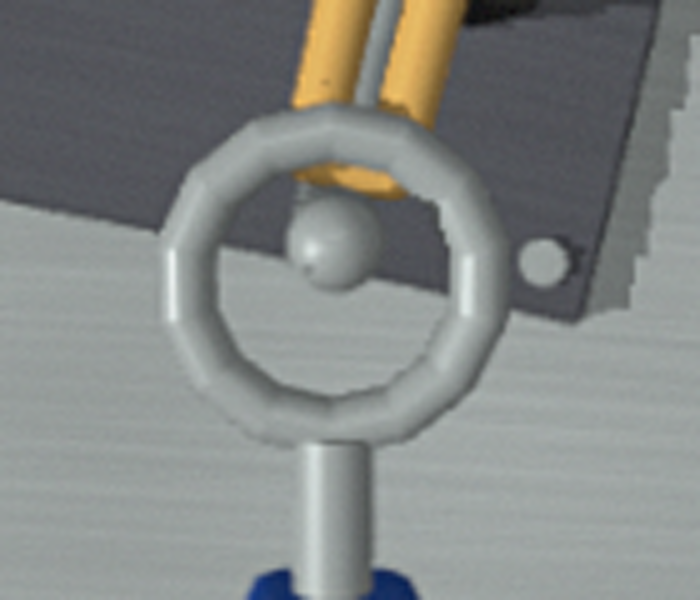

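View pics/s9.png

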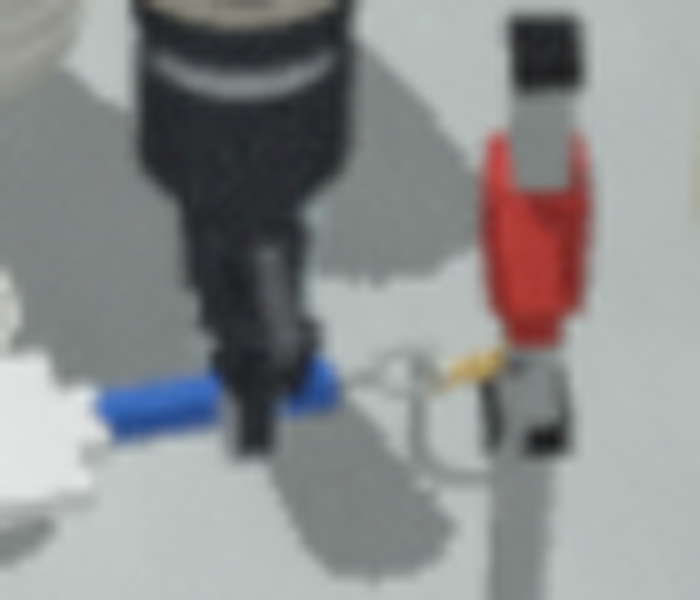

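The ring is over the nose and resting on the gate, and the carriage has begun to give. I'll keep pressing gently.

```bash
python3 -m handwheel '[{"travel":[0,0,0.005],"angular":[0,0,0],"jaw":0},{"travel":[0,0,0.005],"angular":[0,0,0],"jaw":0},{"travel":[0,0,0.005],"angular":[0,0,0],"jaw":0},{"travel":[0,0,0.005],"angular":[0,0,0],"jaw":0},{"travel":[0,0,0.005],"angular":[0,0,0],"jaw":0},{"travel":[0,0,0.005],"angular":[0,0,0],"jaw":0},{"travel":[0,0,0],"angular":[0,0,0],"jaw":0}]'
python3 - <<'E'
from h import *
s=grab('wrist','w10.png',(190,90,330,210),5);print(s['t'],s['position'],s['width'],s['ft_force'],s['ft_torque'])
grab('side','s10.png',(240,110,310,170),10)
E
```

```text
t: 12.02
position: [0.5105, 0.0859, 0.2352]
eef_rot: [1.0, 0.03, -0.0, -0.0]
ft_force: [0.1, 0.5, 1.4]
width: 0.0152
12.025 [0.51053893 0.08594802 0.23515126] 0.01517370210718722 [0.05773418 0.51673775 1.43080677] [-0.0316443  -0.24297011 -0.01312776]
```

View pics/w10.png

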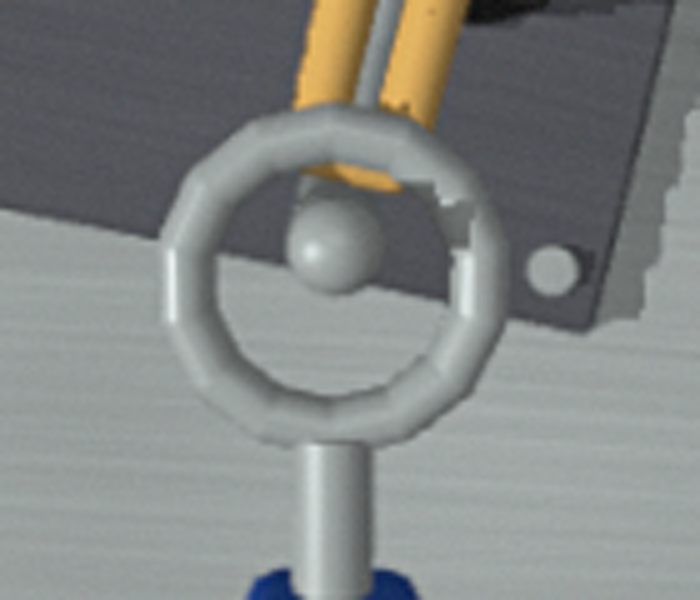

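View pics/s10.png

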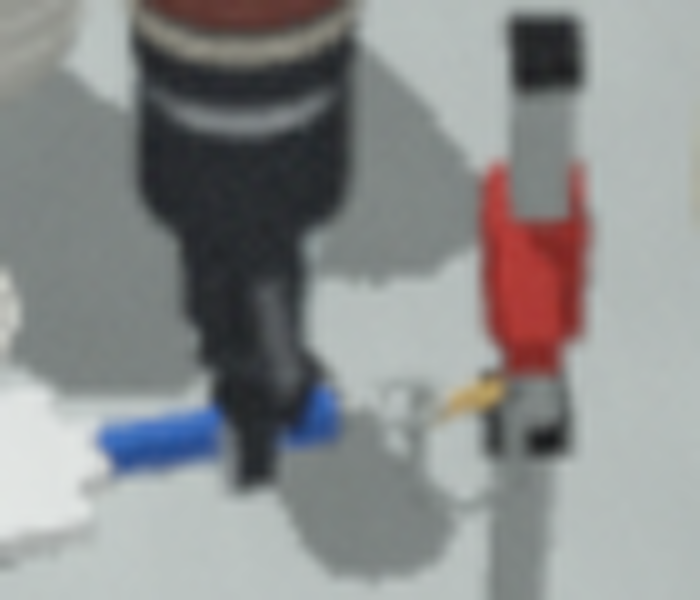

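```bash
python3 -m handwheel '[{"travel":[0,0,0.005],"angular":[0,0,0],"jaw":0},{"travel":[0,0,0.005],"angular":[0,0,0],"jaw":0},{"travel":[0,0,0.005],"angular":[0,0,0],"jaw":0},{"travel":[0,0,0.005],"angular":[0,0,0],"jaw":0},{"travel":[0,0,0],"angular":[0,0,0],"jaw":0}]'
python3 - <<'E'
from h import *
s=grab('wrist','w11.png',(190,90,330,210),5);print(s['t'],s['position'],s['width'],s['ft_force'],s['ft_torque'])
E
```

```text
t: 12.75
position: [0.5103, 0.0859, 0.225]
eef_rot: [1.0, 0.03, -0.0, -0.0]
ft_force: [-0.8, 0.8, 4.1]
width: 0.0154
12.75 [0.5103071  0.08591284 0.22502479] 0.01543031820157956 [-0.76590063  0.84346938  4.06403816] [ 0.03129788 -0.19480163  0.00529004]
```

View pics/w11.png

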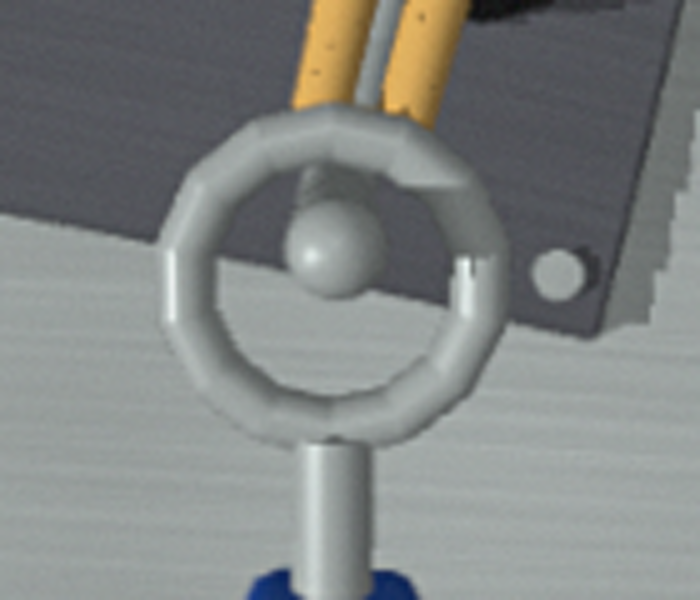

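```bash
python3 -m handwheel '[{"travel":[0,0,0.005],"angular":[0,0,0],"jaw":0},{"travel":[0,0,0.005],"angular":[0,0,0],"jaw":0},{"travel":[0,0,0.004],"angular":[0,0,0],"jaw":0},{"travel":[0,0,0],"angular":[0,0,0],"jaw":0}]'
python3 - <<'E'
from h import *
s=grab('wrist','w12.png',(190,90,330,210),5);print(s['t'],s['position'],s['width'],s['ft_force'],s['ft_torque'])
grab('side','s12.png',(240,110,310,170),10)
E
```

```text
t: 13.3
position: [0.5103, 0.0859, 0.2181]
eef_rot: [1.0, 0.03, -0.0, -0.0]
ft_force: [-2.0, -0.2, 4.4]
width: 0.0153
13.3 [0.51034294 0.08594232 0.21809219] 0.015333053588647567 [-2.00330197 -0.177407    4.35577747] [ 0.03042981 -0.19977347  0.04236699]
```

View pics/w12.png

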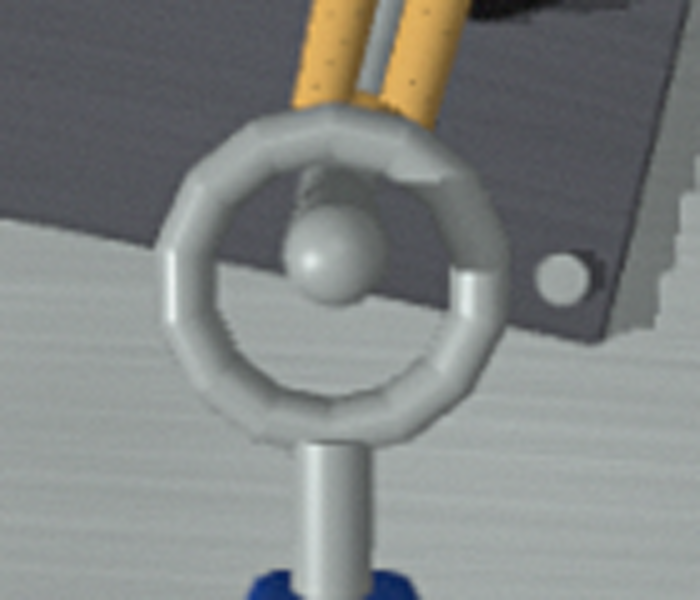

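View pics/s12.png

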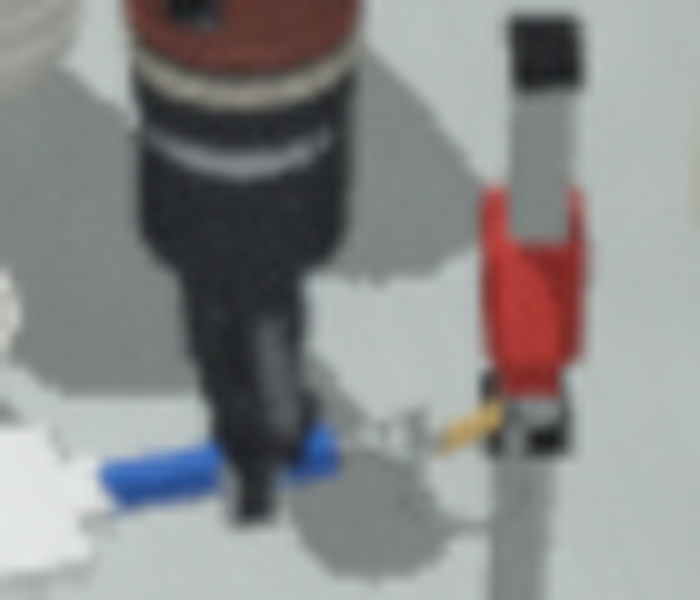

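Carriage sink is about 32 mm, and both the force and the picture give that. The gate tip is now appearing beyond the ring wire. I'll continue in small steps.

```bash
python3 -m handwheel '[{"travel":[0,0,0.004],"angular":[0,0,0],"jaw":0},{"travel":[0,0,0.004],"angular":[0,0,0],"jaw":0},{"travel":[0,0,0],"angular":[0,0,0],"jaw":0}]'
python3 - <<'E'
from h import *
s=grab('wrist','w13.png',(190,90,330,210),5);print(s['t'],s['position'],s['width'],s['ft_force'],s['ft_torque'])
E
```

```text
t: 13.78
position: [0.5105, 0.0859, 0.2141]
eef_rot: [1.0, 0.03, -0.0, -0.0]
ft_force: [-0.4, -0.1, 4.3]
width: 0.015
13.775 [0.51052617 0.0858835  0.21414205] 0.014968845852921705 [-0.43476719 -0.11627804  4.30220949] [ 0.09299882 -0.26975176  0.04178111]
```

View pics/w13.png

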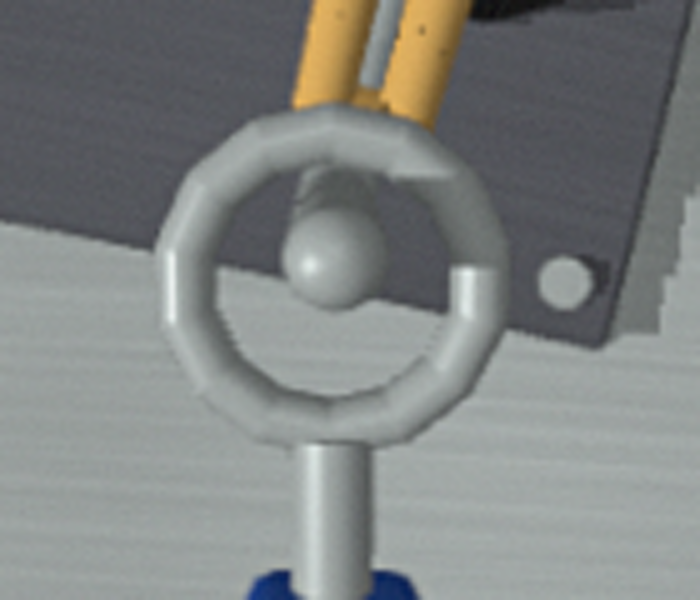

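```bash
python3 -m handwheel '[{"travel":[0,0,0.004],"angular":[0,0,0],"jaw":0},{"travel":[0,0,0.004],"angular":[0,0,0],"jaw":0},{"travel":[0,0,0.004],"angular":[0,0,0],"jaw":0},{"travel":[0,0,0],"angular":[0,0,0],"jaw":0}]'
python3 - <<'E'
from h import *
s=grab('wrist','w14.png',(190,90,330,210),5);print(s['t'],s['position'],s['width'],s['ft_force'],s['ft_torque'])
grab('side','s14.png',(240,110,310,170),10)
E
```

```text
t: 14.32
position: [0.5102, 0.0859, 0.208]
eef_rot: [1.0, 0.03, -0.0, -0.0]
ft_force: [-2.2, 0.3, 4.9]
width: 0.0153
14.325 [0.51021938 0.0859254  0.20800482] 0.015274076627327604 [-2.16264208  0.32735624  4.93275978] [ 0.05307981 -0.1083626   0.00380786]
```

View pics/w14.png

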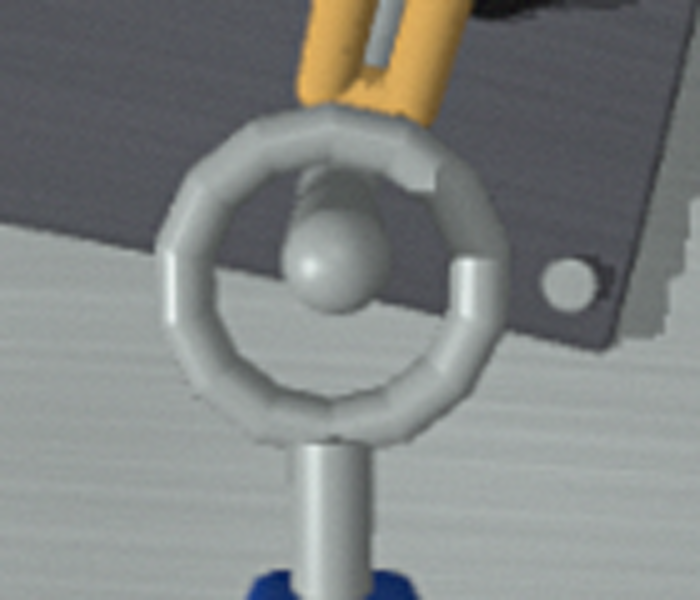

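View pics/s14.png

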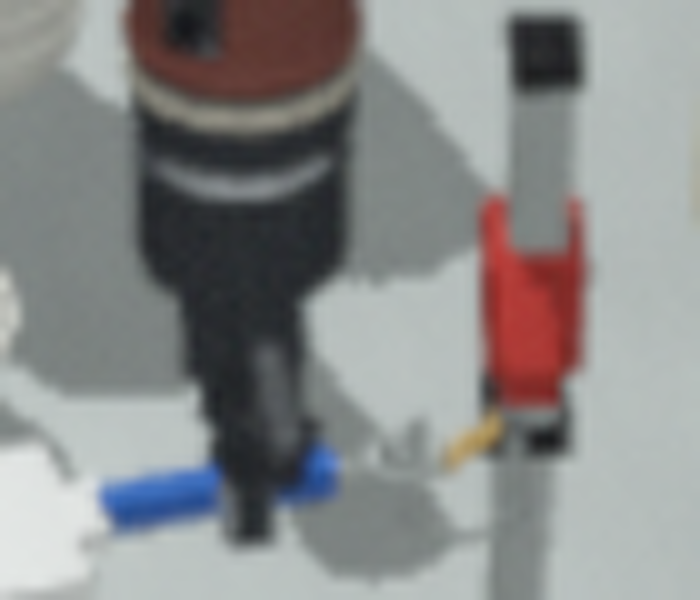

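```bash
python3 -m handwheel '[{"travel":[0,0,0.004],"angular":[0,0,0],"jaw":0},{"travel":[0,0,0.004],"angular":[0,0,0],"jaw":0},{"travel":[0,0,0],"angular":[0,0,0],"jaw":0}]'
python3 - <<'E'
from h import *
s=grab('wrist','w15.png',(190,90,330,210),5);print(s['t'],s['position'],s['width'],s['ft_force'],s['ft_torque'])
E
```

```text
t: 14.8
position: [0.511, 0.0858, 0.2042]
eef_rot: [1.0, 0.03, 0.0, 0.0]
ft_force: [1.3, 0.0, 0.8]
width: 0.0148
14.8 [0.51097215 0.0857925  0.20419062] 0.014765959115305321 [1.31741376 0.03656435 0.75060779] [-0.00280292 -0.62275361 -0.04094827]
```

View pics/w15.png

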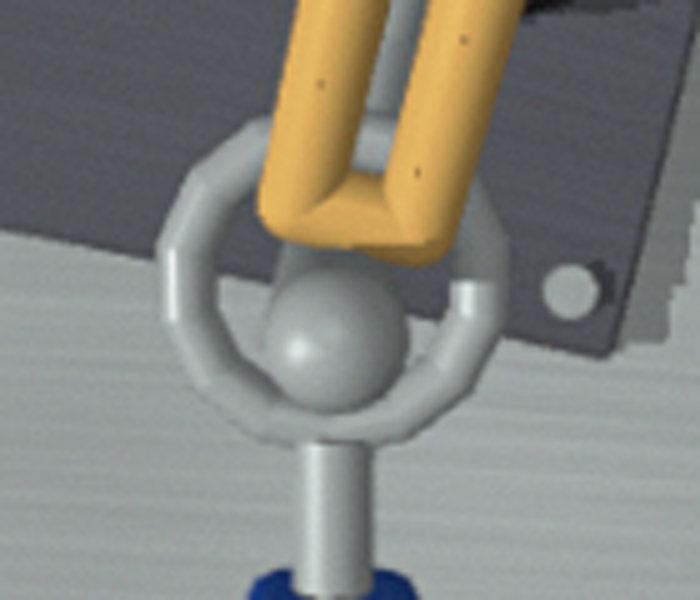

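The ring has snapped inside. The gate is shut above it and the push dropped to about 2 N. I'll ease up a little and look.

```bash
python3 -m handwheel '[{"travel":[0,0,-0.008],"angular":[0,0,0],"jaw":0},{"travel":[0,0,-0.008],"angular":[0,0,0],"jaw":0},{"travel":[0,0,0],"angular":[0,0,0],"jaw":0},{"travel":[0,0,0],"angular":[0,0,0],"jaw":0}]'
python3 - <<'E'
from h import *
s=grab('wrist','w16.png');print(s['t'],s['position'],s['width'],s['ft_force'],s['ft_torque'],s['joints'])
grab('side','s16.png',(240,110,310,170),10)
E
```

```text
t: 15.35
position: [0.5108, 0.0859, 0.2124]
eef_rot: [1.0, 0.03, 0.0, 0.0]
ft_force: [3.2, -0.4, 0.1]
width: 0.0149
15.35 [0.51083125 0.08586932 0.21241095] 0.01488475323518723 [ 3.16720067 -0.43857198  0.06868137] [-0.17529885 -0.89262792 -0.08317857] [ 2.53769629e-02  2.88457033e-01 -2.07487407e-01  1.07416999e+00
 -6.25938448e-05  3.10614121e+00]
```

View pics/w16.png

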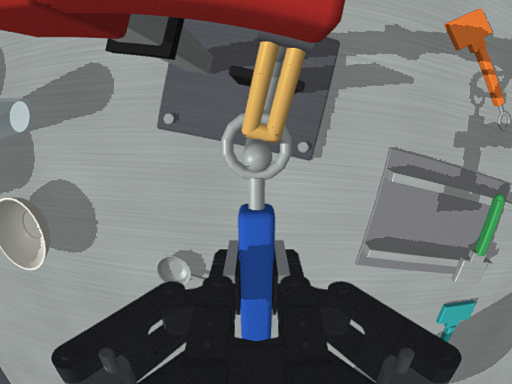

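View pics/s16.png

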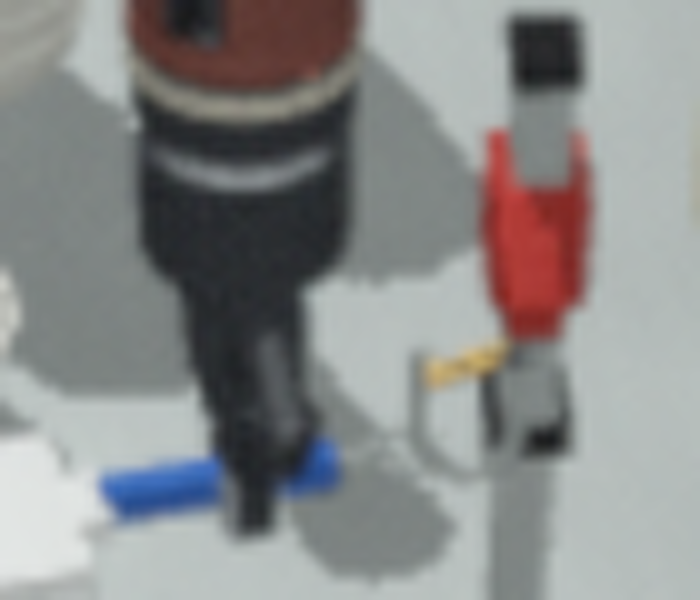

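The side view shows the gate shut, with the ring below it at the hook's nose bend and the carriage nearly up. The 3 N sideways push means I should centre the ring over the bowl, then tilt the handle down about the ring's far wire.

```bash
python3 -m handwheel '[{"travel":[0,0,-0.006],"angular":[0,0,0],"jaw":0},{"travel":[0.007,0.003,0],"angular":[0,0,0],"jaw":0},{"travel":[0.006,0.0025,0],"angular":[0,0,0],"jaw":0},{"travel":[0,0,0],"angular":[0,0,0],"jaw":0},{"travel":[0,0,0],"angular":[0,0,0],"jaw":0}]'
python3 - <<'E'
from h import *
s=grab('wrist','w17.png',(190,90,330,210),5);print(s['t'],s['position'],s['width'],s['ft_force'],s['ft_torque'],s['joints'])
E
```

```text
t: 16.08
position: [0.5169, 0.0835, 0.215]
eef_rot: [1.0, 0.03, -0.0, -0.0]
ft_force: [0.2, 0.0, -1.2]
width: 0.0151
16.075 [0.51691614 0.08354569 0.21502616] 0.015089017486444412 [ 0.17504632  0.04846378 -1.17315727] [-0.01075198 -0.06506622  0.00407435] [ 2.05102989e-02  2.98438308e-01 -1.86407136e-01  1.08667309e+00
  8.25720323e-05  3.10126262e+00]
```

View pics/w17.png

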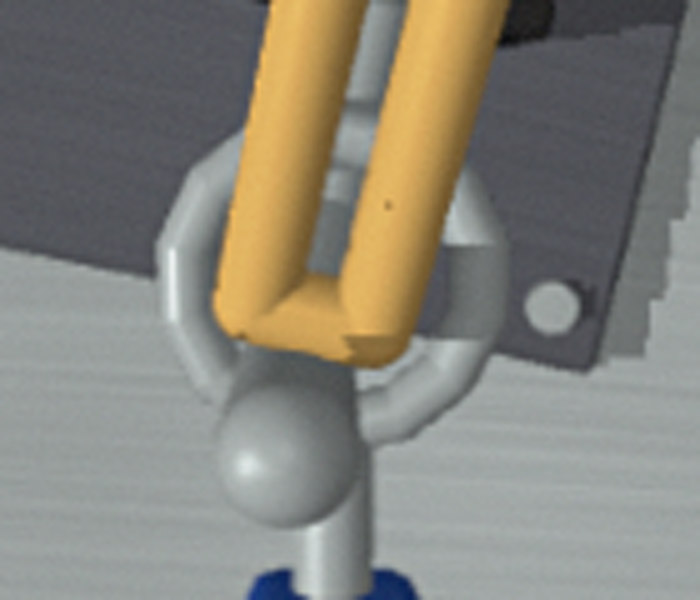

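Free now: the force is only the scraper's weight. I'll tilt about the ring's far wire.

```bash
python3 -m handwheel '[{"travel":[0.0063,0,0.02],"angular":[0,0.0436,0],"jaw":0},{"travel":[0.0063,0,0.02],"angular":[0,0.0436,0],"jaw":0},{"travel":[0.0063,0,0.02],"angular":[0,0.0436,0],"jaw":0},{"travel":[0,0,0],"angular":[0,0,0],"jaw":0},{"travel":[0,0,0],"angular":[0,0,0],"jaw":0}]'
python3 - <<'E'
from h import *
s=grab('side','s18.png',(230,100,330,200),6);print(s['t'],s['position'],s['width'],s['ft_force'],s['ft_torque'],s['joints'])
Rt=R.from_quat(s['eef_rot']);print(Rt.as_matrix().round(3),'P',s['position']+Rt.apply([.0746,0,-.018]))
E
```

```text
t: 16.75
position: [0.5316, 0.0843, 0.1883]
eef_rot: [0.979, 0.03, 0.203, -0.006]
ft_force: [0.2, -0.5, -1.5]
width: 0.015
16.75 [0.53158927 0.08428679 0.18834997] 0.014959334907168331 [ 0.1594325  -0.54560051 -1.45577587] [-0.0170171   0.40926674 -0.02718536] [ 0.00890103  0.05532346 -0.67277952  0.4333607   0.02053176  3.09405653]
[[ 0.916  0.061  0.398]
 [ 0.056 -0.998  0.024]
 [ 0.398  0.    -0.917]] P [0.59272692 0.08800569 0.23458326]
```

View pics/s18.png

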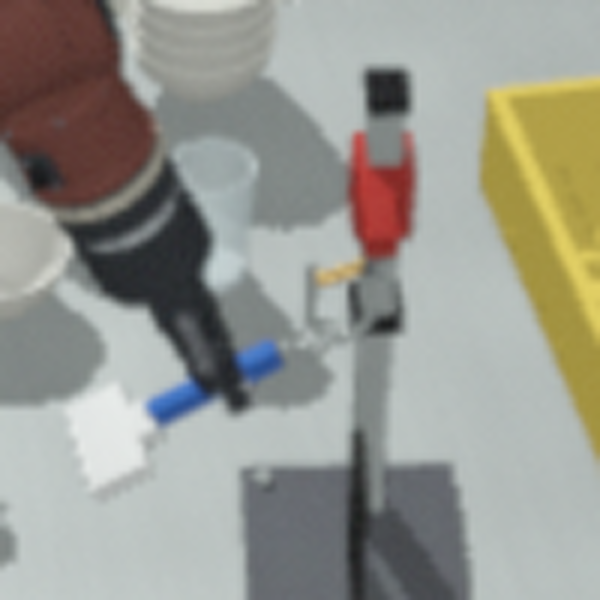

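```bash
python3 -m handwheel '[{"travel":[0.0063,0,0.02],"angular":[0,0.0436,0],"jaw":0},{"travel":[0.0063,0,0.02],"angular":[0,0.0436,0],"jaw":0},{"travel":[0.0063,0,0.02],"angular":[0,0.0436,0],"jaw":0},{"travel":[0,0,0],"angular":[0,0,0],"jaw":0},{"travel":[0,0,0],"angular":[0,0,0],"jaw":0},{"travel":[0,0,0],"angular":[0,0,0],"jaw":0}]'
python3 - <<'E'
from h import *
s=grab('side','s19.png',(230,100,330,200),6);print(s['t'],s['position'],s['width'],s['ft_force'],s['ft_torque'],s['joints'])
Rt=R.from_quat(s['eef_rot']);print(Rt.as_matrix().round(3),'P',s['position']+Rt.apply([.0746,0,-.018]))
E
```

```text
t: 17.55
position: [0.555, 0.0856, 0.1673]
eef_rot: [0.922, 0.028, 0.385, -0.012]
ft_force: [-0.0, -0.4, -0.3]
width: 0.0147
17.55 [0.55504635 0.08564663 0.1673495 ] 0.014690687792055514 [-0.03743976 -0.40779532 -0.30221428] [-0.02132192  0.8453346  -0.0570245 ] [-0.00378731  0.0551511  -1.09600187 -0.37011914  0.04584367  3.09623615]
[[ 0.702  0.061  0.71 ]
 [ 0.043 -0.998  0.043]
 [ 0.711 -0.    -0.703]] P [0.59464116 0.08805068 0.23304296]
```

View pics/s19.png

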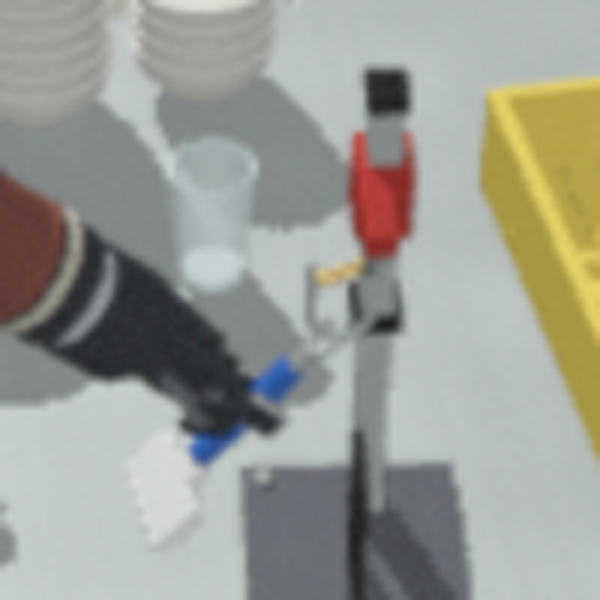

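```bash
python3 -m handwheel '[{"travel":[0.0045,0,0.0135],"angular":[0,0.03,0],"jaw":0},{"travel":[0,0,0],"angular":[0,0,0],"jaw":0},{"travel":[0,0,0],"angular":[0,0,0],"jaw":0},{"travel":[0,0,0],"angular":[0,0,0],"jaw":0}]'
python3 - <<'E'
from h import *
s=grab('wrist','w20.png');print(s['t'],s['position'],s['width'],s['ft_force'],s['ft_torque'],s['joints'])
Rt=R.from_quat(s['eef_rot']);print(Rt.as_matrix().round(3),'P',s['position']+Rt.apply([.0746,0,-.018]))
E
```

```text
t: 18.1
position: [0.5603, 0.086, 0.1636]
eef_rot: [0.903, 0.027, 0.428, -0.013]
ft_force: [0.6, 1.6, -0.7]
width: 0.015
18.1 [0.56032564 0.08604926 0.16360757] 0.014974217129876604 [ 0.55360744  1.59006259 -0.74970441] [-0.01948998  0.91028212 -0.00787608] [-0.00672378  0.12659503 -1.19606419 -0.63538825  0.05222989  3.09891253]
[[ 0.632  0.061  0.772]
 [ 0.038 -0.998  0.047]
 [ 0.774 -0.    -0.634]] P [0.5936022  0.08806448 0.23272897]
```

View pics/w20.png

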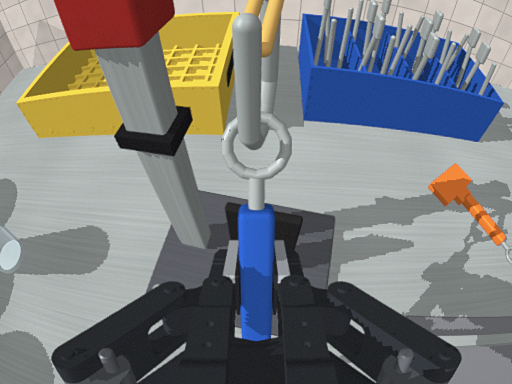

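The nose bar passes through the ring, the gate is shut and the handle is tilted 51° down. Joint 3 is nearing its limit, so I release here.

```bash
python3 -m handwheel '[{"travel":[0,0,0],"angular":[0,0,0],"jaw":1},{"travel":[0,0,0],"angular":[0,0,0],"jaw":1},{"travel":[0,0,0],"angular":[0,0,0],"jaw":1},{"travel":[0,0,0],"angular":[0,0,0],"jaw":1},{"travel":[0,0,0],"angular":[0,0,0],"jaw":1},{"travel":[0,0,0],"angular":[0,0,0],"jaw":1},{"travel":[0,0,0],"angular":[0,0,0],"jaw":1},{"travel":[0,0,0],"angular":[0,0,0],"jaw":1}]'
python3 - <<'E'
from h import *
s=grab('wrist','w21.png');print(s['t'],s['position'],s['width'],s['ft_force'],s['joints'])
grab('side','s21.png',(230,100,330,200),6)
E
```

```text
t: 19.15
position: [0.5598, 0.086, 0.1631]
eef_rot: [0.903, 0.027, 0.428, -0.013]
ft_force: [-0.2, -0.6, 0.1]
width: 0.0855
19.15 [0.55981759 0.08602981 0.16308098] 0.08550201269649524 [-0.2253104  -0.63834913  0.11603496] [-0.00681677  0.12816986 -1.19859446 -0.64007337  0.05231994  3.09893319]
```

View pics/w21.png

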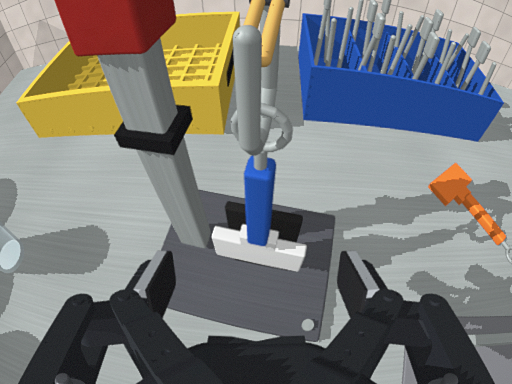

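View pics/s21.png

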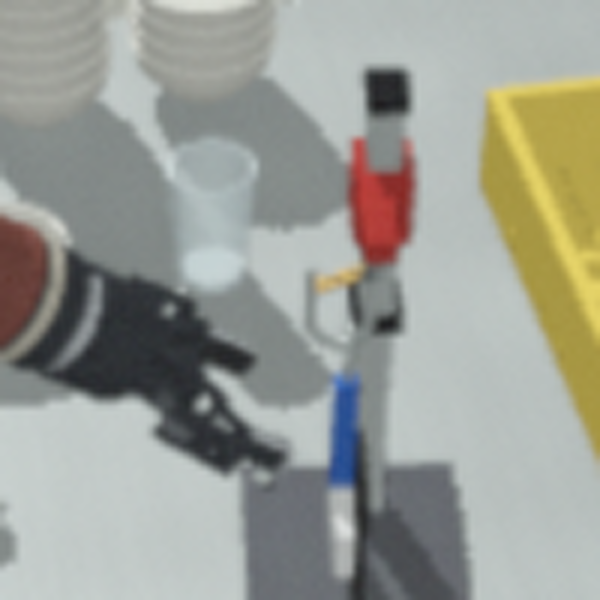

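The scraper hangs against the backrest and nothing touches it. I'll back the gripper away toward the robot while untilting.

```bash
python3 -m handwheel '[{"travel":[-0.019,0,-0.0232],"angular":[0,-0.02,0],"jaw":1},{"travel":[-0.019,0,-0.0232],"angular":[0,-0.03,0],"jaw":1},{"travel":[-0.019,0,-0.0232],"angular":[0,-0.03,0],"jaw":1},{"travel":[-0.019,0,-0.0232],"angular":[0,-0.03,0],"jaw":1},{"travel":[-0.019,0,-0.0232],"angular":[0,-0.03,0],"jaw":1},{"travel":[-0.019,0,-0.0232],"angular":[0,-0.03,0],"jaw":1},{"travel":[0,0,0],"angular":[0,0,0],"jaw":1},{"travel":[0,0,0],"angular":[0,0,0],"jaw":1}]'
python3 - <<'E'
from h import *
s=grab('wrist','w22.png');print(s['t'],s['position'],s['ft_force'],s['joints'],R.from_quat(s['eef_rot']).as_matrix().round(2))
grab('side','s22.png',(230,100,330,200),6)
E
```

```text
t: 20.25
position: [0.4729, 0.0808, 0.1808]
eef_rot: [0.984, 0.03, 0.175, -0.005]
ft_force: [0.4, 0.1, -0.8]
width: 0.0854
20.25 [0.47288284 0.08080763 0.1808209 ] [ 0.43794979  0.07951467 -0.83686141] [ 2.91510610e-03 -1.58606856e-02 -7.40150587e-01  4.94812338e-01
  2.01519466e-02  3.08739837e+00] [[ 0.94  0.06  0.34]
 [ 0.06 -1.    0.02]
 [ 0.35 -0.   -0.94]]
```

View pics/w22.png

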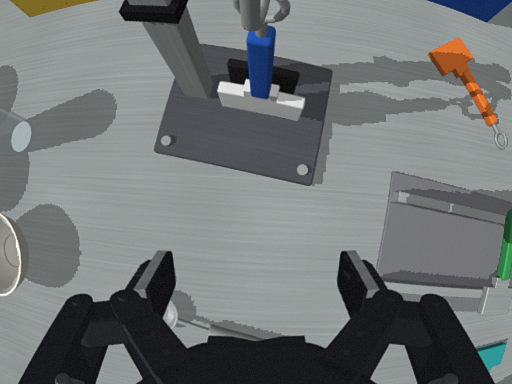

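View pics/s22.png

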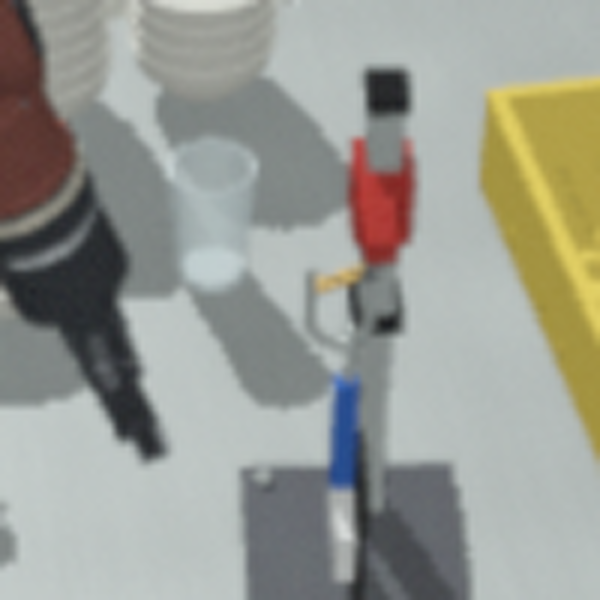

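```bash
R='{"travel":[0,0,0],"angular":[0,0,0],"jaw":1}'; python3 -m handwheel '[{"travel":[0,0,0],"angular":[0,0,0],"jaw":1},{"travel":[0,0,0],"angular":[0,0,0],"jaw":1},{"travel":[0,0,0],"angular":[0,0,0],"jaw":1},{"travel":[0,0,0],"angular":[0,0,0],"jaw":1},{"travel":[0,0,0],"angular":[0,0,0],"jaw":1},{"travel":[0,0,0],"angular":[0,0,0],"jaw":1},{"travel":[0,0,0],"angular":[0,0,0],"jaw":1},{"travel":[0,0,0],"angular":[0,0,0],"jaw":1}]'
python3 - <<'E'
from h import *
s=grab('side','s23.png');grab('wrist','w23.png',(200,0,350,130),5)
E
python3 -m handwheel '[{"travel":[0,0,0],"angular":[0,0,0],"jaw":1},{"travel":[0,0,0],"angular":[0,0,0],"jaw":1},{"travel":[0,0,0],"angular":[0,0,0],"jaw":1},{"travel":[0,0,0],"angular":[0,0,0],"jaw":1},{"travel":[0,0,0],"angular":[0,0,0],"jaw":1},{"travel":[0,0,0],"angular":[0,0,0],"jaw":1},{"travel":[0,0,0],"angular":[0,0,0],"jaw":1},{"travel":[0,0,0],"angular":[0,0,0],"jaw":1}]'
python3 - <<'E'
from h import *
grab('side','s24.png');grab('wrist','w24.png',(200,0,350,130),5)
for a,b in(('s23','s24'),('w23','w24')):
  d=cv2.absdiff(cv2.imread(f'pics/raw_{a}.png'),cv2.imread(f'pics/raw_{b}.png')).max(2);print(a,d.max(),(d>25).sum(),np.argwhere(d>25)[:5])
E
```

```text
t: 21.35
position: [0.473, 0.0808, 0.1815]
eef_rot: [0.984, 0.03, 0.175, -0.005]
ft_force: [-0.2, 0.3, 0.3]
width: 0.0856
t: 22.45
position: [0.473, 0.0808, 0.1815]
eef_rot: [0.984, 0.03, 0.175, -0.005]
ft_force: [0.3, -0.9, 0.1]
width: 0.0855
s23 21 0 []
w23 25 0 []
```

View pics/s24.png

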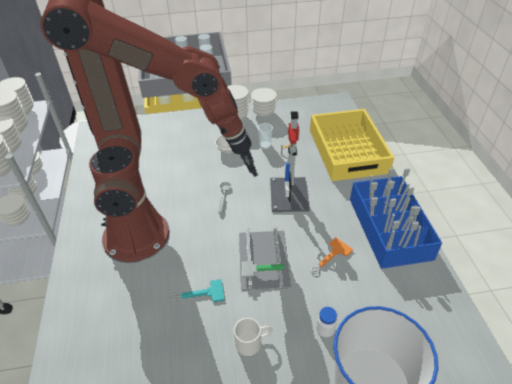

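View pics/w24.png

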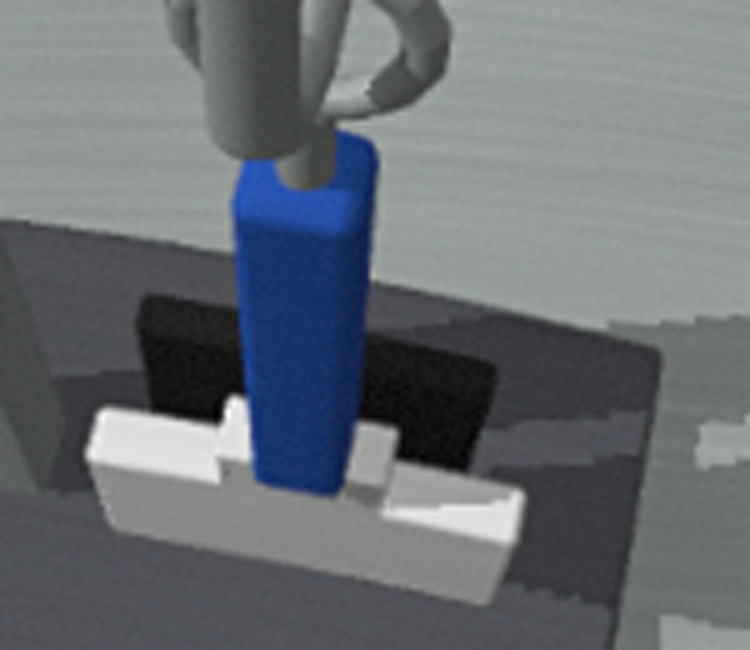

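The two frames taken about 1.1 s apart are the same to within noise. The ring is around the hook bar, the gate is shut and the bystanders in view haven't moved. I'm handing in.

```bash
python3 -c "
from cell import arm
print(arm.job_done(), arm.read_state()['t'])"
```

```text
the job is handed in; nothing more can be done
the job is handed in; nothing more can be done
```

The blue scraper is hanging by its ring on the snap hook, and I handed the job in at about 22.5 s of the 72 s allowed. I gripped it on the rack, threaded the ring over the nose and pressed until it passed the gate. Then I tilted the handle 51° down, let go and backed the gripper away.

- **Press:** The carriage had sunk about 38 mm at my last reading before the ring passed, by picture and by force (about 6 N). I estimate no more than 42 mm at the pass, under the 62 mm limit. The gate closed behind the ring.
- **Final state:** The ring is around the hook bar, the gate is shut, and the blade rests by the backrest. Two side and two wrist frames taken 1.1 s apart showed no movement. The wrist force was near zero and the gripper is clear. The other items visible in the last side view looked unmoved.
- **Not as planned:**
  - Joint 6 ran up against its range limit on the way to the hook. I changed the tool yaw, so the ring went on about 10° skewed to the hook.
  - Joint 3's limit stopped the tilt at 51°, so the scraper swung the rest of the way down after release.
  - My nose position from the wrist camera differed by 2–3 mm from the fixed cameras. I corrected this by watching the ring and nose together.

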